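Tighten the filter cell's wing nuts a quarter turn past the bite

ROBOT

A 7-joint arm with a two-finger parallel gripper is mounted at the origin on a cart in front of the work surface, level with it; the furniture and walls round the work are solid. World frame = base frame: x ahead of the robot, y to its left, z up, the work surface at z = 0. Lengths are in m, angles in degrees, forces in N, time in s.
With the tool pointing down it reaches from about 0.4 to 0.875 m from the base axis. Payload 6.5 kg.
Tool frame: the origin (TCP) lies midway between the tips of the shut fingers; the grasp point (between the pads) lies behind it (r.pinch_z is the x of the grasp point in the tool frame, in m); x points along the fingers, z is the direction in which the jaws open and shut, and the axes are right-handed (so a half turn about x gives the same grasp; the last joint's range is limited). The gripper opens to 88 mm and grips with 3 to 60 N. Pads are 18 mm wide; open, the fingers measure 123 mm over their backs; the gripper's body (75 mm by 187 mm) begins 45 mm behind the grasp point.
Start: joints at [-68.652, 30.733, -0.252, 88.115, 0.149, 61.152, -4.079], TCP at [0.276, 0.588, 0.239] pointing down, gripper open.
Joint ranges: [-154.64, 154.64], [-21.42, 123.67], [-72.66, 72.17], [13.99, 137.28], [-74.86, 254.86], [10.95, 109.41], [-158.01, 158.01]. Speed limits (degrees/s): [136.94, 136.94, 180, 180, 180, 180, 180].

INTERFACE

Orientations are given as a 3x3 rotation matrix whose columns are the frame's x, y, z axes.
In Python, from cell import monitor, optics, job, r gives the robot as it stands.
- The arm moves only by the tool move_arm, never from a script. Its argument "motion" is a list of rows, each an object with "travel": the shift along the tool's x, y, z in mm, a list of three; "turn": the turn, a rotation vector about the tool's x, y, z in degrees, a list of three; "hand": the finger opening in mm, from 0 to 88.1. A call has 1 to 5 rows; each row shifts and turns the commanded pose from where the row before left it, along the tool's axes as they then stand; what a row does not reach is not made up. A row lasts 1/10 s, in which the tool goes at most 50 mm and 8.59 degrees, less where a joint would pass 70% of its speed; a pose out of reach is approached as far as the arm can. A call with a gripper value outside its range is refused whole. The fingers move at their own pace and stop on an object; "squeeze" is the grip in N (left out, the last holds). Time passes only in rows, so rows that do not move let the fingers close. It gives the time, the measured TCP pose, the force and the opening at its end, in the units of the state.
- monitor.observe(): the state, without advancing time (a new reading comes with each control period).
- optics.capture(name): name is "side" or "top" or "wrist"; returns the picture (480x640x3 uint8, blue, green, red); there is no depth.
- optics.calibration(name): a dict with "fx", "fy", "cx", "cy" (pixels), "rvec" (rotation vector, rad) and "tvec" (3), from world to camera coordinates, as OpenCV has them. Camera axes: x right, y down, z forward; pixel columns grow to the right and rows downward; lengths in m; the calibration is good to about 2 mm. A picture is of the moment at which its call begins: read the wrist's pose just before it. calibration takes no time and is no camera call; for the wrist camera it gives the pose at the moment of the call.
- job.finish_job(): hands the job in, once; it reports no verdict.
The state is a dict: "time": time; "joint_pos": joint angles; "joint_velocities": joint speeds; "effort": joint torques, N m; "position": TCP position; "orientation": TCP orientation; "force": force on the tool from outside, world axes, zero at the start; "wrist_torque": the same for the moment, N m; "opening": opening from 0.0 (shut) to 1.0 (fully open).
Only numpy, scipy, OpenCV 4.12 (cv2) and the standard library are available. Lean on these libraries where they do the work, as an engineer would, in place of code of your own. Each camera call takes 0.05 s, during which the arm holds its last target.

TASK

Close the round filter cell evenly: starting at the wing nut next to the outlet spout going clockwise (seen from above) and carrying on clockwise round the rim, turn each of the three nuts clockwise until you feel it bite, then a quarter turn more, finishing one nut before going to the next. Do not over-tighten any nut, do not lean hard on the cell, and leave the other things on the bench alone.

Things in the scene. Friction and masses are not known exactly. Their poses are not given: they have to be found in the camera images.
- cell: Round metal filter cell fixed to the bench, 184 mm across, any yaw; origin at the centre of its underside, x axis towards the outlet spout, z up. Cover top 58 mm above the bench, with a sight-glass ring (76 mm across, 5 mm high) in the middle. Three alike wing nuts stand on a 70 mm radius, seen from above 60 (first), 180 (second) and 300 degrees (third) clockwise from the spout.
- spout_tip (a point): Open end of the outlet spout, a ribbed 12 mm tube that sticks out level from the cell's side to 124 mm from the cell's axis, 17 mm above the bench.
- nut_1_wing (a point): The first wing nut clockwise from the spout: point on its upright turning axis, at grasp height (94 mm above the bench). The flat wing is 34 mm long along the point's x, 10 mm thick along its y, and reaches from 71 to 109 mm above the bench, over a round hub 28 mm across. z up. Any yaw. Clockwise from above tightens.
- washer_1 (a joint): Draw-down of the washer under the first nut, m (too fine to measure): 0 until the nut bites, then 0.8 mm a turn. The nut runs free (0.02 N m) for an unknown 10 to 80 degrees, different at each nut, then bites: torque about its axis rises within 5 degrees of wind-up to about 0.36 N m, 0.15 to 0.35 when stopped. No end stop. Let go, the wing springs back those 5 degrees; the washer stays.
- nut_2_wing (a point): The second wing nut clockwise from the spout: point on its upright turning axis, at grasp height (94 mm above the bench). The flat wing is 34 mm long along the point's x, 10 mm thick along its y, and reaches from 71 to 109 mm above the bench, over a round hub 28 mm across. z up. Any yaw. Clockwise from above tightens.
- washer_2 (a joint): Draw-down of the washer under the second nut, m (too fine to measure): 0 until the nut bites, then 0.8 mm a turn. The nut runs free (0.02 N m) for an unknown 10 to 80 degrees, different at each nut, then bites: torque about its axis rises within 5 degrees of wind-up to about 0.36 N m, 0.15 to 0.35 when stopped. No end stop. Let go, the wing springs back those 5 degrees; the washer stays.
- nut_3_wing (a point): The third wing nut clockwise from the spout: point on its upright turning axis, at grasp height (94 mm above the bench). The flat wing is 34 mm long along the point's x, 10 mm thick along its y, and reaches from 71 to 109 mm above the bench, over a round hub 28 mm across. z up. Any yaw. Clockwise from above tightens.
- washer_3 (a joint): Draw-down of the washer under the third nut, m (too fine to measure): 0 until the nut bites, then 0.8 mm a turn. The nut runs free (0.02 N m) for an unknown 10 to 80 degrees, different at each nut, then bites: torque about its axis rises within 5 degrees of wind-up to about 0.36 N m, 0.15 to 0.35 when stopped. No end stop. Let go, the wing springs back those 5 degrees; the washer stays.
- petri_dish_mid (a point): Clear petri dish, 90 mm across and 15 mm high, bystander; the point is its centre.
- mini_beaker_mid (a point): Small clear beaker, 42 mm across and 46 mm high, bystander; the point is its centre, half-way up.
- hdpe_mid (a point): White round bottle, 46 mm across and 104 mm high, bystander; the point is its centre, half-way up.
- caliper: Caliper lying flat, 190 x 69 x 13 mm, bystander; origin under its middle.

How it is judged (in metres and radians):
On the way, in this order (a step that is already met when the one before it is completed fails the run):
1. the first nut has been turned a quarter turn past its bite (value of joint washer_1 between 0.000144 and 0.000256 m), for 0.2 s.
2. the second nut has been turned a quarter turn past its bite (value of joint washer_2 between 0.000144 and 0.000256 m), for 0.2 s.
3. the third nut has been turned a quarter turn past its bite (value of joint washer_3 between 0.000144 and 0.000256 m), for 0.2 s.
At the end, for the whole second after the job is handed in: All three nuts stand a quarter turn past their bite, each within 25 degrees (its washer drawn down 0.144 to 0.256 mm), tightened in order clockwise from the spout (all of step 1 and all of step 2 and all of step 3); the robot touches nothing.
It fails at once if a nut over-tightened (more than 120 degrees past its bite) (value of joint any of washer_1, washer_2, washer_3 above 0.000267 m).
It fails at once if a nut made to bite before the one ahead of it was tightened ((value of joint washer_2 above 5e-05 m and value of joint washer_1 below 0.000144 m) or (value of joint washer_3 above 5e-05 m and value of joint washer_2 below 0.000144 m)).
It fails at once if the cell leaned on with more than 20 N (contact force between any of the arm, the fingers and cell above 20 N).
It fails at once if another thing (petri dish, small beaker, white bottle, caliper) shoved more than 30 mm (distance of any of petri_dish_mid, mini_beaker_mid, hdpe_mid, caliper from where it was at the start of the episode above 0.03 m).
It also fails if it takes over 72 s, if anything falls off the work surface, if the arm or the gripper's body presses on something with over 40 N, if the wrist force passes 120 N, or if a joint passes its speed limit or range.

## Working session

There is one attempt and no reset: what is moved stays moved. The work goes in short steps, Python scripts to look and compute and a tool call to move; the robot and the scene stay as the last step left them, time stands still between calls to the robot, and variables do not carry over. Pictures are saved under pics/ and viewed, and the job is handed in when it is done.

Besides the shell and the picture viewer there is one more tool, called after "Request:" as name(argument=value, ...), one argument or row to a line, values as JSON. move_arm: Moves the arm, as the interface text tells. Its arguments: {"type":"object","properties":{"motion":{"type":"array","items":{"type":"object","properties":{"travel":{"type":"array","items":{"type":"number"}},"turn":{"type":"array","items":{"type":"number"}},"hand":{"type":"number"}}}},"squeeze":{"type":"number"}},"required":["motion"]}

```bash
ls; mkdir -p pics; python3 - <<'E'
from cell import monitor, optics, job, r
import cv2
s=monitor.observe(); print(s); print(r.pinch_z)
for n in ['top','side','wrist']:
    c=optics.calibration(n); print(n,c)
    cv2.imwrite(f'pics/{n}0.png',optics.capture(n))
E
```

```text
pics
{'time': 0.0, 'joint_pos': array([-68.65182011,  30.77913319,  -0.25385447,  88.17106401,
         0.14926959,  61.1517566 ,  -4.07950774]), 'joint_velocities': array([-0.07386376, -0.01164633, -0.09870305,  0.04476777, -0.03860297,
        0.00779897, -0.10197046]), 'effort': array([ 2.03339650e-04, -5.70984006e+01,  9.90604050e-01, -2.51596624e+01,
       -5.63066883e-02,  1.79607054e-02,  1.60830400e-04]), 'position': array([0.275909  , 0.58784558, 0.23781816]), 'orientation': array([[-6.25696585e-04, -9.05292222e-01,  4.24788890e-01],
       [-1.65971101e-03,  4.24789328e-01,  9.05290712e-01],
       [-9.99998427e-01, -1.38589489e-04, -1.76831270e-03]]), 'force': array([ 0.57783761, -0.02503335,  0.25250381]), 'wrist_torque': array([-0.02684469,  0.02505541, -0.00949379]), 'opening': 0.9989827660735388}
-0.0187
top {'fx': 522.7040890454996, 'fy': 522.7040890454996, 'cx': 316.22138843672116, 'cy': 242.26748553886893, 'rvec': array([ 2.13433894, -2.17945532,  0.13783504]), 'tvec': array([0.01633315, 0.55116074, 1.10946448])}
side {'fx': 471.55948411603225, 'fy': 471.55948411603225, 'cx': 310.02729100399347, 'cy': 241.1263113538034, 'rvec': array([ 0.74388714, -2.37962484,  1.36628229]), 'tvec': array([0.42255413, 0.22410622, 0.78770758])}
wrist {'fx': 402.88473904935233, 'fy': 402.88473904935233, 'cx': 322.6136828668534, 'cy': 236.60502163757445, 'rvec': array([-2.40554023, -1.52737176, -0.25317063]), 'tvec': array([-0.64914918, -0.04436454,  0.39166071])}
```

View pics/top0.png

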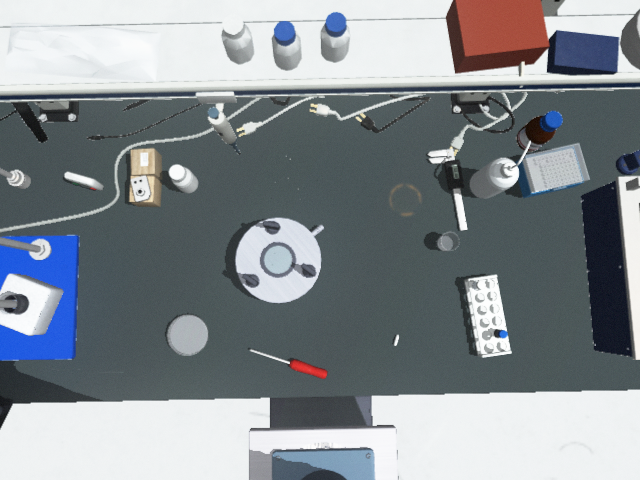

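View pics/side0.png

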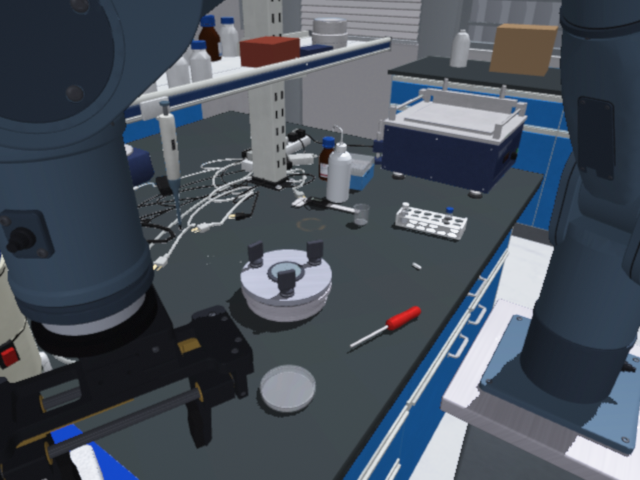

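View pics/wrist0.png

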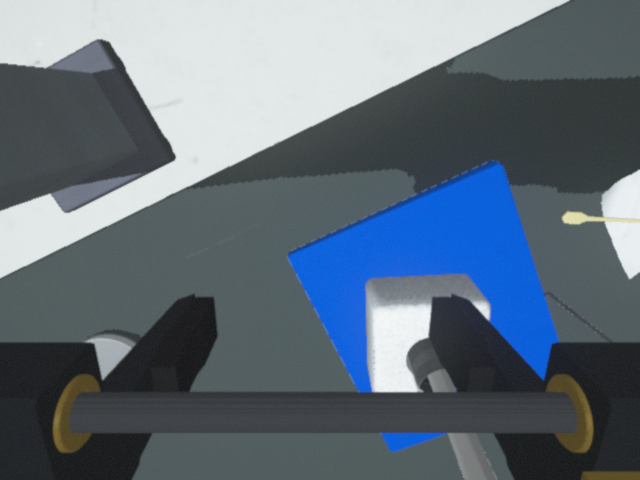

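```bash
cat > h.py <<'E'
import numpy as np, cv2
from cell import monitor, optics, job, r
def cam(n):
    c=optics.calibration(n); K=np.array([[c['fx'],0,c['cx']],[0,c['fy'],c['cy']],[0,0,1]]); R=cv2.Rodrigues(c['rvec'])[0]; return K,R,c['tvec']
def ray(n,uv,z,C=None):
    K,R,t=C or cam(n); d=R.T@np.linalg.inv(K)@np.array([uv[0],uv[1],1.]); o=-R.T@t
    return o+d*(z-o[2])/d[2]
def proj(n,P,C=None):
    K,R,t=C or cam(n); p=(R@np.atleast_2d(P).T).T+t; q=(K@p.T).T; return q[:,:2]/q[:,2:]
def shot(n,name,crop=None,f=1):
    im=optics.capture(n); cv2.imwrite('pics/raw_'+name+'.png',im)
    if crop: im=im[crop[1]:crop[3],crop[0]:crop[2]]
    im=cv2.resize(im,None,fx=f,fy=f,interpolation=cv2.INTER_CUBIC); cv2.imwrite('pics/'+name+'.png',im)
E
python3 - <<'E'
from h import *
im=cv2.imread('pics/top0.png')
cv2.imwrite('pics/topc.png',cv2.resize(im[205:315,220:340],None,fx=5,fy=5,interpolation=cv2.INTER_CUBIC))
for uv,z in [((278,260),.06),((322,229),.017),((273,226),.109),((309,269),.109),((248,281),.109),((188,335),0),((449,241),.02),((183,178),.05),((457,195),0)]: print(uv,ray('top',uv,z))
im=cv2.imread('pics/side0.png')
cv2.imwrite('pics/sidec.png',cv2.resize(im[225:325,225:345],None,fx=5,fy=5,interpolation=cv2.INTER_CUBIC))
E
```

```text
(278, 260) [0.51180259 0.08711515 0.06      ]
(322, 229) [ 0.5831907  -0.00876082  0.017     ]
(273, 226) [0.57750763 0.09307182 0.109     ]
(309, 269) [0.48752031 0.02084048 0.109     ]
(248, 281) [0.46575103 0.14492041 0.109     ]
(188, 335) [0.35550234 0.29186833 0.        ]
(449, 241) [ 0.54993315 -0.28979726  0.02      ]
(183, 178) [0.69764955 0.29407007 0.05      ]
(457, 195) [ 0.65780163 -0.31883224  0.        ]
```

View pics/topc.png

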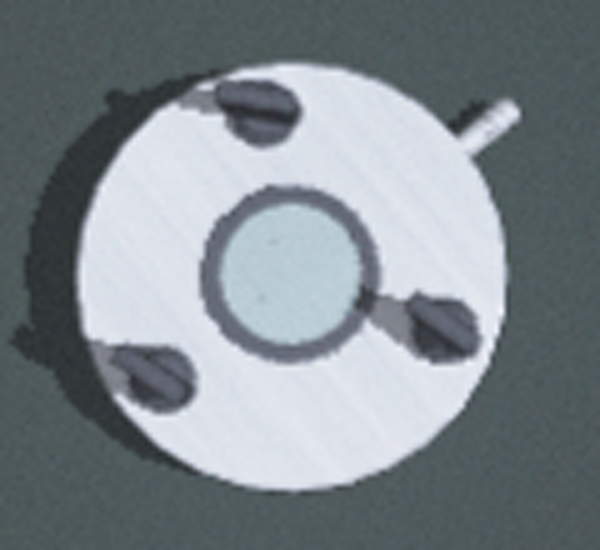

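View pics/sidec.png

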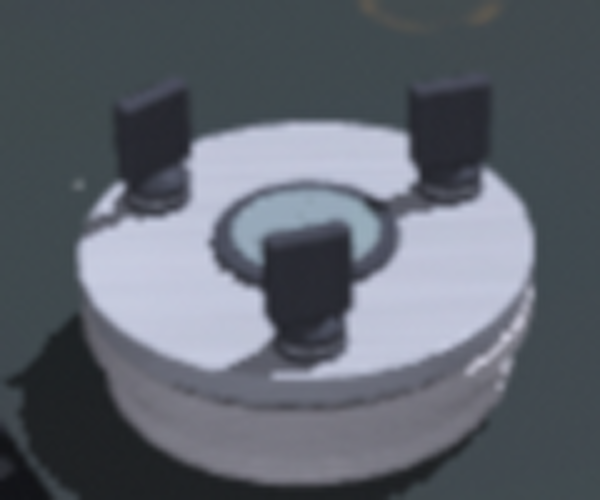

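```bash
python3 - <<'E'
from h import *
s=monitor.observe(); O=s['orientation']
K,R,t=cam('wrist'); o=-R.T@t
print('cam in tool',O.T@(o-s['position']),'axes in tool (cols cam x,y,z)\n',O.T@R.T)
C=cam('top')
# refine: project model and overlay
im=cv2.imread('pics/top0.png')
for z in (.0585,):
  pass
# fit: ring centre via ellipse of disc outline
hsv=cv2.cvtColor(im,cv2.COLOR_BGR2HSV)
m=((hsv[...,2]>170)).astype(np.uint8); m[:205]=0;m[315:]=0;m[:,:225]=0;m[:,335:]=0
m=cv2.morphologyEx(m,cv2.MORPH_CLOSE,np.ones((9,9)))
c=max(cv2.findContours(m,0,1)[0],key=cv2.contourArea); e=cv2.fitEllipse(cv2.convexHull(c)); print(e, ray('top',e[0],.058,C))
E
```

```text
cam in tool [-0.14545267  0.08501638  0.00033988] axes in tool (cols cam x,y,z)
 [[ 5.89418871e-04 -3.25643515e-01  9.45492440e-01]
 [-1.04856483e-03 -9.45492285e-01 -3.25642808e-01]
 [ 9.99999277e-01 -7.99470104e-04 -8.98749333e-04]]
((281.6535949707031, 257.2770690917969), (83.42418670654297, 97.68574523925781), 54.71430587768555) [0.51766614 0.07938484 0.058     ]
```

Request:
move_arm(
  motion=[
    {"travel":[-10,-36,-29.5],"turn":[0,0,0],"hand":88},
    {"travel":[-10,-36,-29.5],"turn":[0,0,0],"hand":88},
    {"travel":[0,-36,-29.5],"turn":[0,0,0],"hand":88},
    {"travel":[0,-36,-29.5],"turn":[0,0,0],"hand":88},
    {"travel":[0,-36,-29.5],"turn":[0,0,0],"hand":88},
  ],
)

```text
time: 0.65
position: [0.3769, 0.3765, 0.2587]
orientation: [[0.0, -0.905, 0.425], [-0.0, 0.425, 0.905], [-1.0, -0.0, 0.0]]
force: [1.4, -0.4, -0.0]
opening: 0.999
```

Request:
move_arm(
  motion=[
    {"travel":[0,-36,-29.5],"turn":[0,0,0],"hand":88},
    {"travel":[0,-36,-29.5],"turn":[0,0,0],"hand":88},
    {"travel":[0,-36,-29.5],"turn":[0,0,0],"hand":88},
    {"travel":[0,-36,-29.5],"turn":[0,0,0],"hand":88},
    {"travel":[0,-36,-29.5],"turn":[0,0,0],"hand":88},
  ],
)

```text
time: 1.15
position: [0.4771, 0.1666, 0.2587]
orientation: [[0.0, -0.905, 0.425], [0.0, 0.425, 0.905], [-1.0, 0.0, 0.0]]
force: [1.3, 0.1, 0.2]
opening: 0.998
```

Request:
move_arm(
  motion=[
    {"travel":[0,-36,-29.5],"turn":[0,0,0],"hand":88},
    {"travel":[0,-36,-29.5],"turn":[0,0,0],"hand":88},
    {"travel":[0,0,0],"turn":[0,0,0],"hand":88},
    {"travel":[0,0,0],"turn":[0,0,0],"hand":88},
  ],
)

```text
time: 1.55
position: [0.5168, 0.0836, 0.2585]
orientation: [[-0.001, -0.904, 0.427], [-0.0, 0.427, 0.904], [-1.0, 0.0, -0.0]]
force: [0.1, 0.3, -1.2]
opening: 0.999
```

```bash
python3 - <<'E'
from h import *
np.set_printoptions(precision=4,suppress=True)
s=monitor.observe(); print(s)
C=cam('wrist'); np.savez('w1.npz',K=C[0],R=C[1],t=C[2])
shot('wrist','w1')
E
```

```text
{'time': 1.55, 'joint_pos': array([-24.1526,  17.1465,  12.2597, 106.6389,  -4.2996,  56.6864,
        54.6597]), 'joint_velocities': array([-2.1636, -0.2686, -2.2485,  0.3496, -0.3675,  0.1028, -0.1799]), 'effort': array([  2.2631, -41.3451,   3.9483, -24.081 ,   0.2113,   0.0434,
         0.1027]), 'position': array([0.5168, 0.0836, 0.2585]), 'orientation': array([[-0.0005, -0.9042,  0.4271],
       [-0.0001,  0.4271,  0.9042],
       [-1.    ,  0.0004, -0.0003]]), 'force': array([ 0.1008,  0.2718, -1.168 ]), 'wrist_torque': array([ 0.0393, -0.0267, -0.0266]), 'opening': 0.999459695103535}
```

View pics/w1.png

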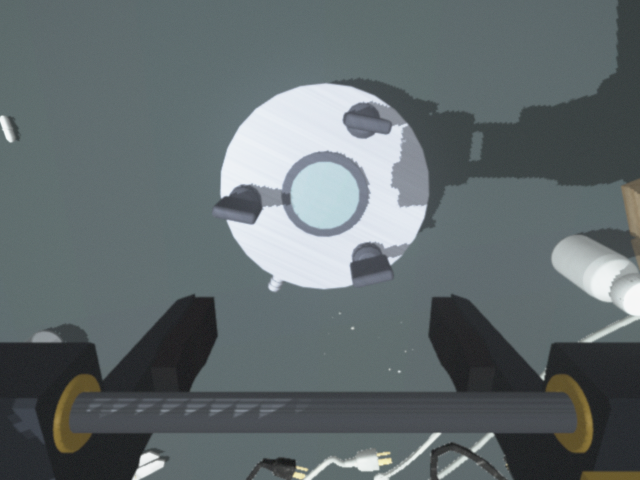

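```bash
python3 - <<'E'
from h import *
im=cv2.imread('pics/raw_w1.png')
cv2.imwrite('pics/w1c.png',cv2.resize(im[70:310,200:440],None,fx=2.5,fy=2.5,interpolation=cv2.INTER_CUBIC))
E
```

```text
(no output)
```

View pics/w1c.png

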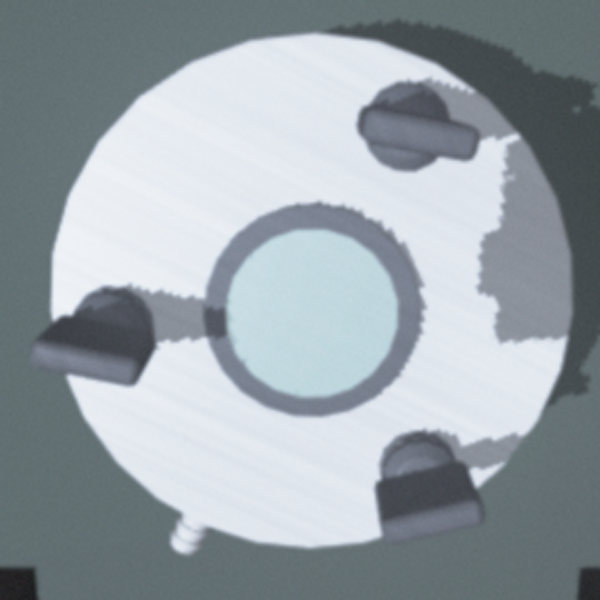

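```bash
python3 - <<'E'
from h import *
np.set_printoptions(precision=4,suppress=True)
d=np.load('w1.npz'); C=(d['K'],d['R'],d['t'])
f=lambda p:(200+p[0]/2.5,70+p[1]/2.5)
for a,b in [((34,362),(134,383)),((362,113),(478,136)),((366,140),(470,160)),((388,540),(484,518))]:
    A=ray('',f(a),.109,C);B=ray('',f(b),.109,C); v=B-A; print(A,B,np.linalg.norm(v),np.degrees(np.arctan2(v[1],v[0])))
Cc=ray('',f((312,290)),.058,C); print('c',Cc)
im=cv2.imread('pics/raw_w1.png')
g=im.astype(int)
for p in [(85,365),(115,300),(410,150),(440,500),(170,320),(500,250),(100,500)]:
    q=f(p); print(p,im[int(q[1]),int(q[0])])
E
```

```text
[0.4805 0.0092 0.109 ] [0.4993 0.0335 0.109 ] 0.030776863854396742 52.141560662902
[0.457  0.1292 0.109 ] [0.4767 0.1563 0.109 ] 0.03347678008421618 53.937602582355325
[0.4642 0.1272 0.109 ] [0.4819 0.1517 0.109 ] 0.030221881040497604 54.17025081801181
[0.5812 0.0823 0.109 ] [0.5872 0.1133 0.109 ] 0.03156805637767742 78.97024677833917
c [0.5063 0.0907 0.058 ]
(85, 365) [146 130 123]
(115, 300) [105  94  89]
(410, 150) [119 108 103]
(440, 500) [77 70 67]
(170, 320) [154 144 136]
(500, 250) [153 144 139]
(100, 500) [114 112  97]
```

```bash
cat > ov.py <<'E'
from h import *
def rot(a): a=np.radians(a); return np.array([[np.cos(a),-np.sin(a)],[np.sin(a),np.cos(a)]])
def overlay(im,C,c,yaw,w,crop,f,out):
    x0,y0,x1,y1=crop
    I=cv2.resize(im[y0:y1,x0:x1],None,fx=f,fy=f,interpolation=cv2.INTER_CUBIC)
    def pl(P,col,closed=True):
        q=(proj('',P,C)-[x0-.5,y0-.5])*f-.5
        cv2.polylines(I,[np.round(q*8).astype(np.int32)],closed,col,1,cv2.LINE_AA,3)
    th=np.linspace(0,2*np.pi,80,endpoint=False)
    def circ(cc,r,z,col): pl(np.c_[cc[0]+r*np.cos(th),cc[1]+r*np.sin(th),0*th+z],col)
    circ(c,.092,.058,(0,0,255)); circ(c,.038,.063,(0,0,255))
    s=c+.124*np.array([np.cos(np.radians(yaw)),np.sin(np.radians(yaw))])
    pl(np.array([[c[0],c[1],.017],[s[0],s[1],.017]]),(0,255,0),False)
    for k,a in enumerate((60,180,300)):
        n=c+.07*np.array([np.cos(np.radians(yaw-a)),np.sin(np.radians(yaw-a))])
        print(k+1,n)
        circ(n,.014,.071,(255,255,0))
        b=(rot(w[k])@np.array([[.017,.005],[-.017,.005],[-.017,-.005],[.017,-.005]]).T).T+n
        for z,col in ((.109,(0,255,0)),(.071,(0,200,255))): pl(np.c_[b,0*b[:,0]+z],col)
    cv2.imwrite(out,I)
E
python3 - <<'E'
from ov import *
d=np.load('w1.npz'); C=(d['K'],d['R'],d['t'])
c=np.array([.510,.088]);w=[52.5,54,79]
overlay(cv2.imread('pics/raw_w1.png'),C,c,-53.4,w,(200,70,440,310),2.5,'pics/ov1.png')
overlay(cv2.imread('pics/top0.png'),cam('top'),c,-53.4,w,(220,205,340,315),5,'pics/ov2.png')
E
```

```text
1 [0.48219965 0.02375718]
2 [0.46826426 0.14419722]
3 [0.57953609 0.0960456 ]
1 [0.48219965 0.02375718]
2 [0.46826426 0.14419722]
3 [0.57953609 0.0960456 ]
```

View pics/ov1.png

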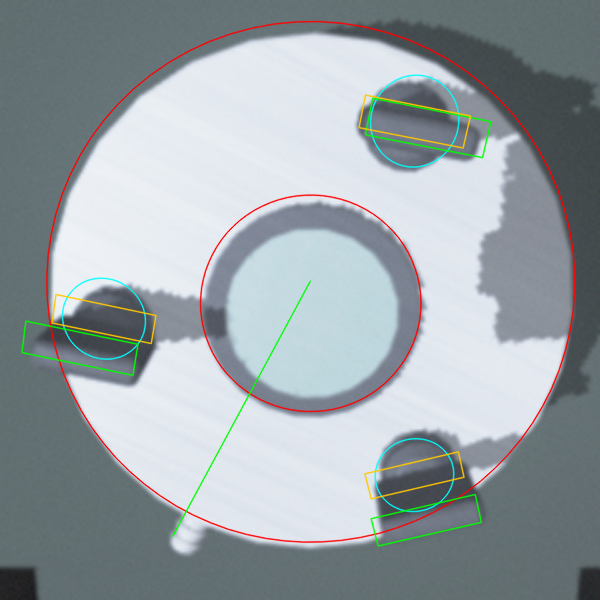

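View pics/ov2.png

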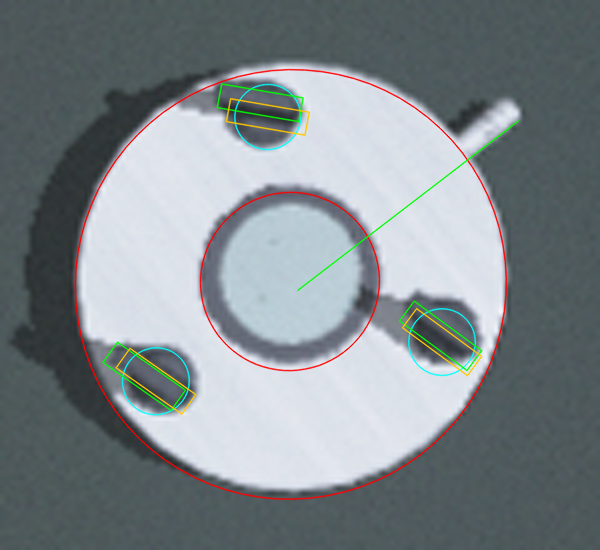

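```bash
python3 - <<'E'
from ov import *
d=np.load('w1.npz'); C=(d['K'],d['R'],d['t'])
c=np.array([.5127,.0878]);w=[52.5,54,80]
overlay(cv2.imread('pics/raw_w1.png'),C,c,-51.5,w,(200,70,440,310),2.5,'pics/ov3.png')
overlay(cv2.imread('pics/top0.png'),cam('top'),c,-51.5,w,(220,205,340,315),5,'pics/ov4.png')
E
```

```text
1 [0.48704491 0.02267077]
2 [0.46912398 0.14258257]
3 [0.58193111 0.09814666]
1 [0.48704491 0.02267077]
2 [0.46912398 0.14258257]
3 [0.58193111 0.09814666]
```

View pics/ov3.png

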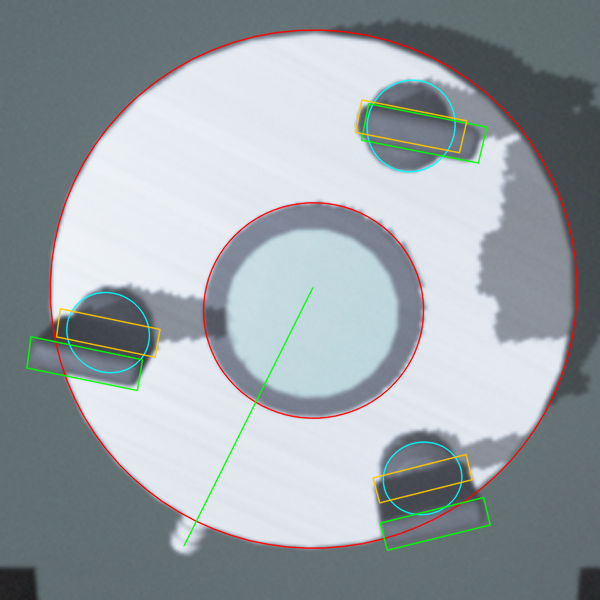

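View pics/ov4.png

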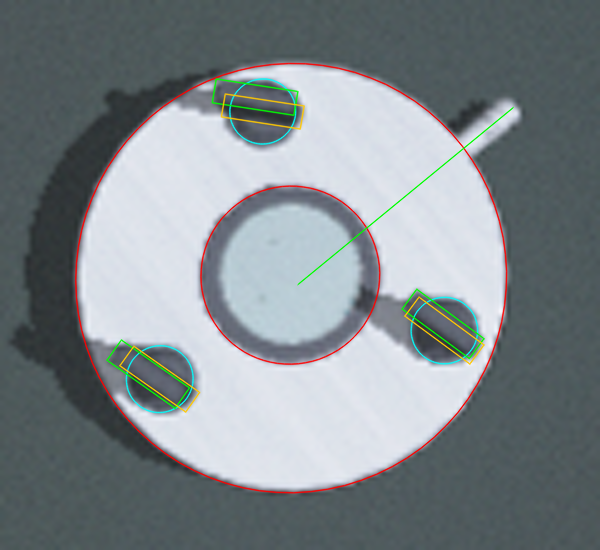

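Request:
move_arm(
  motion=[
    {"travel":[14,0.5,-34],"turn":[0,0,0],"hand":88},
    {"travel":[14,0.5,-34],"turn":[-8.5,0,0],"hand":88},
    {"travel":[15,0,0],"turn":[-8.5,0,0],"hand":88},
    {"travel":[15,0,0],"turn":[-8.5,0,0],"hand":88},
    {"travel":[0,0,0],"turn":[-8.5,0,0],"hand":88},
  ],
)

```text
time: 2.1
position: [0.4852, 0.0253, 0.199]
orientation: [[-0.004, -0.987, -0.163], [0.0, -0.163, 0.987], [-1.0, 0.003, 0.001]]
force: [-0.0, -0.3, 0.1]
opening: 0.996
```

Request:
move_arm(
  motion=[
    {"travel":[0,0,0],"turn":[-8.5,0,0],"hand":88},
    {"travel":[0,0,0],"turn":[-8.5,0,0],"hand":60},
    {"travel":[0,0,0],"turn":[-8.5,0,0],"hand":60},
    {"travel":[0,0,0],"turn":[-8.5,0,0],"hand":60},
    {"travel":[0,0,0],"turn":[-8.5,0,0],"hand":60},
  ],
)

```text
time: 2.6
position: [0.4866, 0.0255, 0.2007]
orientation: [[-0.0, -0.617, -0.787], [0.001, -0.787, 0.617], [-1.0, -0.0, 0.001]]
force: [-0.3, 0.5, 0.4]
opening: 0.686
```

Request:
move_arm(
  motion=[
    {"travel":[0,0,0],"turn":[-1.3,0,0],"hand":60},
    {"travel":[0,0,0],"turn":[0,0,0],"hand":60},
    {"travel":[0,0,0],"turn":[0,0,0],"hand":60},
  ],
)

```text
time: 2.9
position: [0.4869, 0.024, 0.2007]
orientation: [[-0.0, -0.608, -0.794], [0.0, -0.794, 0.608], [-1.0, -0.0, 0.0]]
force: [0.4, 0.2, -0.5]
opening: 0.681
```

```bash
cat > st.py <<'E'
from h import *
np.set_printoptions(precision=4,suppress=True)
def st():
    s=monitor.observe(); O=s['orientation']
    print('t',s['time'],'p',s['position'],'zyaw',round(float(np.degrees(np.arctan2(O[1,2],O[0,2]))),2),'tilt',O[2],'F',s['force'],'M',s['wrist_torque'],'op',round(s['opening']*88.1,1)); print('j',s['joint_pos'])
    return s
E
python3 - <<'E'
from st import *
from ov import overlay
st()
C=cam('wrist'); im=optics.capture('wrist'); cv2.imwrite('pics/raw_w2.png',im); np.savez('w2.npz',K=C[0],R=C[1],t=C[2])
overlay(im,C,np.array([.5127,.0878]),-52,[52.5,54,80],(0,0,640,480),1.25,'pics/w2.png')
E
```

```text
t 2.9 p [0.4869 0.024  0.2007] zyaw 142.57 tilt [-1.     -0.      0.0002] F [ 0.4406  0.1697 -0.5069] M [ 0.1257  0.05   -0.0138] op 60.0
j [ -6.8384  17.9334  -1.5173 114.2398   0.6149  47.8416 133.8721]
1 [0.4865 0.0229]
2 [0.4696 0.143 ]
3 [0.582  0.0975]
```

View pics/w2.png

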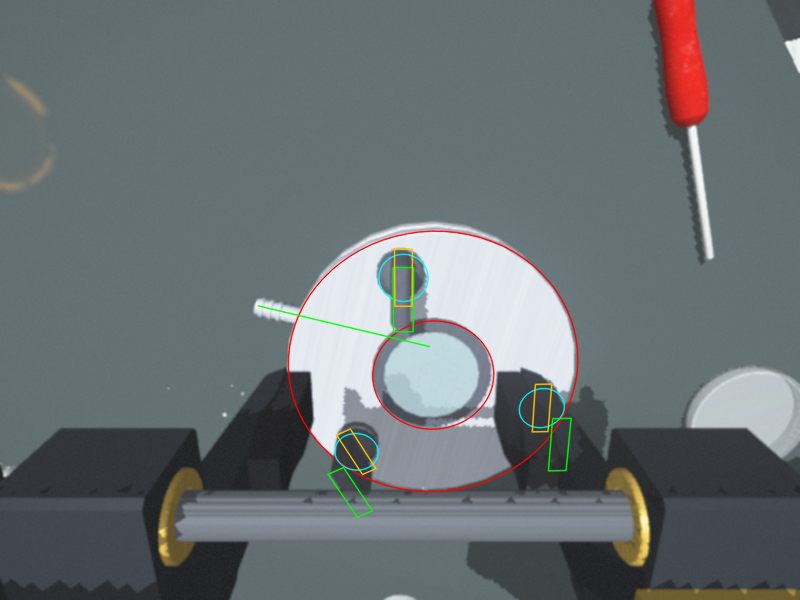

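Request:
move_arm(
  motion=[
    {"travel":[42,1,-0.5],"turn":[0,0,0],"hand":60},
    {"travel":[42,0,0],"turn":[0,0,0],"hand":50},
    {"travel":[40,0,0],"turn":[0,0,0],"hand":35},
    {"travel":[0,0,0],"turn":[0,0,0],"hand":24},
    {"travel":[0,0,0],"turn":[0,0,0],"hand":20},
  ],
)

```text
time: 3.45
position: [0.4868, 0.0223, 0.0771]
orientation: [[-0.001, -0.607, -0.795], [-0.0, -0.795, 0.607], [-1.0, 0.001, 0.001]]
force: [0.3, -0.1, 0.8]
opening: 0.341
```

```bash
python3 - <<'E'
from st import *
st()
shot('wrist','w3')
shot('side','s3',(225,200,345,325),4)
E
```

```text
t 3.45 p [0.4868 0.0223 0.0771] zyaw 142.62 tilt [-1.      0.0008  0.0007] F [ 0.2935 -0.0758  0.8179] M [ 0.1245  0.0173 -0.0383] op 30.0
j [ -6.8054  30.0085  -1.3792 118.3927   1.3233  31.676  133.495 ]
```

View pics/w3.png

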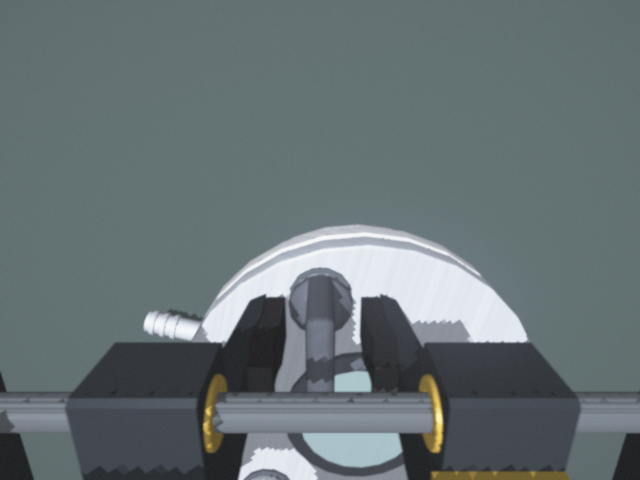

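Request:
move_arm(
  motion=[
    {"travel":[0,0,0],"turn":[0,0,0],"hand":12},
    {"travel":[0,0,0],"turn":[0,0,0],"hand":5},
    {"travel":[0,0,0],"turn":[0,0,0],"hand":5},
    {"travel":[0,0,0],"turn":[0,0,0],"hand":5},
  ],
  squeeze=35,
)

```text
time: 3.95
position: [0.4881, 0.0225, 0.0784]
orientation: [[0.003, -0.607, -0.795], [0.0, -0.795, 0.607], [-1.0, -0.002, -0.002]]
force: [-1.1, 0.7, 9.3]
opening: 0.114
```

```bash
python3 - <<'E'
from st import *
st()
E
```

```text
t 3.95 p [0.4881 0.0225 0.0784] zyaw 142.65 tilt [-1.     -0.0021 -0.002 ] F [-1.1434  0.7327  9.2507] M [ 0.157   0.3362 -0.0097] op 10.0
j [ -6.7761  29.8667  -1.4045 118.3674   1.3262  31.6139 133.533 ]
```

Request:
move_arm(
  motion=[
    {"travel":[0,0,0],"turn":[0,0,0],"hand":16},
    {"travel":[-2,0,0],"turn":[0,0,0],"hand":20},
    {"travel":[-2,0,0],"turn":[0,0,0],"hand":20},
  ],
  squeeze=35,
)

```text
time: 4.25
position: [0.4869, 0.0222, 0.0811]
orientation: [[0.0, -0.607, -0.795], [-0.0, -0.795, 0.607], [-1.0, -0.0, -0.0]]
force: [0.1, 0.2, -0.6]
opening: 0.228
```

```bash
python3 - <<'E'
from st import *
st()
E
```

```text
t 4.25 p [0.4869 0.0222 0.0811] zyaw 142.66 tilt [-1.     -0.0001 -0.0002] F [ 0.0732  0.1702 -0.6296] M [ 0.0607  0.0799 -0.0068] op 20.1
j [ -6.7628  29.5486  -1.4047 118.3706   1.3078  32.0827 133.5631]
```

Request:
move_arm(
  motion=[
    {"travel":[0,0,0],"turn":[0,0,0],"hand":10},
    {"travel":[0,0,0],"turn":[0,0,0],"hand":5},
    {"travel":[0,0,0],"turn":[0,0,0],"hand":5},
    {"travel":[0,0,0],"turn":[0,0,0],"hand":5},
  ],
  squeeze=35,
)

```text
time: 4.65
position: [0.4874, 0.0219, 0.081]
orientation: [[0.001, -0.607, -0.795], [-0.0, -0.795, 0.607], [-1.0, -0.0, -0.001]]
force: [0.7, -1.8, 4.3]
opening: 0.106
```

```bash
python3 - <<'E'
from st import *
st()
E
```

```text
t 4.65 p [0.4874 0.0219 0.081 ] zyaw 142.65 tilt [-1.     -0.0005 -0.001 ] F [ 0.7    -1.8377  4.341 ] M [-0.2854 -0.2241  0.0082] op 9.4
j [ -6.7595  29.5772  -1.3814 118.3371   1.3245  32.0417 133.5632]
```

```bash
cat > q.py <<'E'
from st import *
s=monitor.observe(); O=s['orientation']
ps=np.array([monitor.observe()['wrist_torque'][2] for _ in range(1)])
print('zyaw',round(float(np.degrees(np.arctan2(O[1,2],O[0,2]))),2),'Mz',ps,'F',s['force'],'p',s['position'],'j7',s['joint_pos'][6],'tilt',O[2,1:])
E
echo
```

Request:
move_arm(
  motion=[
    {"travel":[0,0,0],"turn":[2,0,0],"hand":5},
    {"travel":[0,0,0],"turn":[2,0,0],"hand":5},
    {"travel":[0,0,0],"turn":[2,0,0],"hand":5},
    {"travel":[0,0,0],"turn":[0,0,0],"hand":5},
  ],
)

```text
time: 5.05
position: [0.4874, 0.022, 0.081]
orientation: [[0.001, -0.688, -0.726], [-0.0, -0.726, 0.688], [-1.0, -0.001, -0.001]]
force: [1.9, -2.7, 3.7]
opening: 0.108
```

```bash
python3 q.py
```

```text
zyaw 136.56 Mz [0.0603] F [ 1.8563 -2.7074  3.7353] p [0.4874 0.022  0.081 ] j7 128.82362741340947 tilt [-0.0005 -0.0011]
```

Request:
move_arm(
  motion=[
    {"travel":[0,0,0],"turn":[2,0,0],"hand":5},
    {"travel":[0,0,0],"turn":[2,0,0],"hand":5},
    {"travel":[0,0,0],"turn":[2,0,0],"hand":5},
    {"travel":[0,0,0],"turn":[0,0,0],"hand":5},
  ],
)

```text
time: 5.45
position: [0.4874, 0.022, 0.0809]
orientation: [[0.001, -0.76, -0.649], [-0.0, -0.649, 0.76], [-1.0, -0.001, -0.001]]
force: [2.6, -3.3, 5.4]
opening: 0.11
```

```bash
python3 q.py
```

```text
zyaw 130.5 Mz [0.0431] F [ 2.6104 -3.2674  5.4225] p [0.4874 0.022  0.0809] j7 124.12650146754079 tilt [-0.0006 -0.0009]
```

Request:
move_arm(
  motion=[
    {"travel":[0,0,0],"turn":[2,0,0],"hand":5},
    {"travel":[0,0,0],"turn":[2,0,0],"hand":5},
    {"travel":[0,0,0],"turn":[2,0,0],"hand":5},
    {"travel":[0,0,0],"turn":[0,0,0],"hand":5},
  ],
)

```text
time: 5.85
position: [0.4874, 0.022, 0.0809]
orientation: [[0.001, -0.824, -0.566], [-0.0, -0.566, 0.824], [-1.0, -0.001, -0.001]]
force: [2.3, -3.2, 4.6]
opening: 0.112
```

```bash
python3 q.py
```

```text
zyaw 124.5 Mz [0.0378] F [ 2.2836 -3.218   4.6072] p [0.4874 0.022  0.0809] j7 119.47944395436517 tilt [-0.0008 -0.0008]
```

Request:
move_arm(
  motion=[
    {"travel":[0,0,0],"turn":[2,0,0],"hand":5},
    {"travel":[0,0,0],"turn":[2,0,0],"hand":5},
    {"travel":[0,0,0],"turn":[2,0,0],"hand":5},
    {"travel":[0,0,0],"turn":[0,0,0],"hand":5},
  ],
)

```text
time: 6.25
position: [0.4874, 0.0219, 0.0809]
orientation: [[0.001, -0.879, -0.477], [-0.0, -0.477, 0.879], [-1.0, -0.001, -0.001]]
force: [3.0, -3.6, 4.9]
opening: 0.105
```

```bash
python3 q.py
```

```text
zyaw 118.5 Mz [-0.0022] F [ 2.9818 -3.6261  4.9216] p [0.4874 0.0219 0.0809] j7 114.84424315286678 tilt [-0.0009 -0.0008]
```

Request:
move_arm(
  motion=[
    {"travel":[0,0,0],"turn":[2,0,0],"hand":5},
    {"travel":[0,0,0],"turn":[2,0,0],"hand":5},
    {"travel":[0,0,0],"turn":[2,0,0],"hand":5},
    {"travel":[0,0,0],"turn":[0,0,0],"hand":5},
  ],
)

```text
time: 6.65
position: [0.4874, 0.0219, 0.0809]
orientation: [[0.001, -0.924, -0.383], [-0.0, -0.383, 0.924], [-1.0, -0.001, -0.001]]
force: [2.5, -4.3, 5.6]
opening: 0.112
```

```bash
python3 q.py
```

```text
zyaw 112.49 Mz [-0.0259] F [ 2.5315 -4.3063  5.5562] p [0.4874 0.0219 0.0809] j7 110.21430105450199 tilt [-0.001  -0.0007]
```

Request:
move_arm(
  motion=[
    {"travel":[0,0,0],"turn":[2,0,0],"hand":5},
    {"travel":[0,0,0],"turn":[2,0,0],"hand":5},
    {"travel":[0,0,0],"turn":[2,0,0],"hand":5},
    {"travel":[0,0,0],"turn":[0,0,0],"hand":5},
  ],
)

```text
time: 7.05
position: [0.4874, 0.0219, 0.0809]
orientation: [[0.001, -0.959, -0.284], [-0.0, -0.284, 0.959], [-1.0, -0.001, -0.001]]
force: [2.8, -3.2, 6.2]
opening: 0.111
```

```bash
python3 q.py
```

```text
zyaw 106.49 Mz [0.0071] F [ 2.8055 -3.1593  6.1718] p [0.4874 0.0219 0.0809] j7 105.59810613439215 tilt [-0.0011 -0.0006]
```

Request:
move_arm(
  motion=[
    {"travel":[0,0,0],"turn":[2,0,0],"hand":5},
    {"travel":[0,0,0],"turn":[2,0,0],"hand":5},
    {"travel":[0,0,0],"turn":[2,0,0],"hand":5},
    {"travel":[0,0,0],"turn":[0,0,0],"hand":5},
  ],
)

```text
time: 7.45
position: [0.4874, 0.0219, 0.0809]
orientation: [[0.001, -0.983, -0.182], [-0.0, -0.182, 0.983], [-1.0, -0.001, -0.001]]
force: [2.5, -3.4, 4.9]
opening: 0.108
```

```bash
python3 q.py
```

```text
zyaw 100.49 Mz [0.0274] F [ 2.479  -3.3927  4.8837] p [0.4874 0.0219 0.0809] j7 100.9870481613729 tilt [-0.0012 -0.0006]
```

Request:
move_arm(
  motion=[
    {"travel":[0,0,0],"turn":[2,0,0],"hand":5},
    {"travel":[0,0,0],"turn":[2,0,0],"hand":5},
    {"travel":[0,0,0],"turn":[2,0,0],"hand":5},
    {"travel":[0,0,0],"turn":[0,0,0],"hand":5},
  ],
)

```text
time: 7.85
position: [0.4874, 0.0219, 0.0809]
orientation: [[0.001, -0.997, -0.078], [-0.0, -0.078, 0.997], [-1.0, -0.001, -0.0]]
force: [3.3, -3.2, 5.3]
opening: 0.107
```

```bash
python3 q.py
```

```text
zyaw 94.49 Mz [0.0378] F [ 3.33   -3.2188  5.255 ] p [0.4874 0.0219 0.0809] j7 96.38642579941535 tilt [-0.0013 -0.0004]
```

Request:
move_arm(
  motion=[
    {"travel":[0,0,0],"turn":[2,0,0],"hand":5},
    {"travel":[0,0,0],"turn":[2,0,0],"hand":5},
    {"travel":[0,0,0],"turn":[2,0,0],"hand":5},
    {"travel":[0,0,0],"turn":[0,0,0],"hand":5},
  ],
)

```text
time: 8.25
position: [0.4874, 0.022, 0.0809]
orientation: [[0.001, -1.0, 0.025], [-0.0, 0.025, 1.0], [-1.0, -0.001, -0.0]]
force: [1.8, -2.6, 4.2]
opening: 0.111
```

```bash
python3 q.py
```

```text
zyaw 88.55 Mz [0.3049] F [ 1.7615 -2.5898  4.2228] p [0.4874 0.022  0.0809] j7 91.81754736574855 tilt [-0.0013 -0.0005]
```

Request:
move_arm(
  motion=[
    {"travel":[0,0,0],"turn":[2,0,0],"hand":5},
    {"travel":[0,0,0],"turn":[2,0,0],"hand":5},
    {"travel":[0,0,0],"turn":[2,0,0],"hand":5},
    {"travel":[0,0,0],"turn":[0,0,0],"hand":5},
  ],
)

```text
time: 8.65
position: [0.4875, 0.0219, 0.0809]
orientation: [[0.001, -0.992, 0.129], [-0.001, 0.129, 0.992], [-1.0, -0.001, -0.0]]
force: [3.1, -4.4, 6.1]
opening: 0.109
```

```bash
python3 q.py
```

```text
zyaw 82.56 Mz [0.37] F [ 3.0831 -4.3616  6.0812] p [0.4875 0.0219 0.0809] j7 87.23588811304238 tilt [-0.0015 -0.0004]
```

Request:
move_arm(
  motion=[
    {"travel":[0,0,0],"turn":[2,0,0],"hand":5},
    {"travel":[0,0,0],"turn":[2,0,0],"hand":5},
    {"travel":[0,0,0],"turn":[2,0,0],"hand":5},
    {"travel":[0,0,0],"turn":[0,0,0],"hand":5},
  ],
)

```text
time: 9.05
position: [0.4875, 0.0219, 0.0809]
orientation: [[0.001, -0.973, 0.233], [-0.001, 0.233, 0.973], [-1.0, -0.002, -0.0]]
force: [2.0, -3.8, 4.8]
opening: 0.107
```

```bash
python3 q.py
```

```text
zyaw 76.55 Mz [0.3559] F [ 1.997  -3.8005  4.8384] p [0.4875 0.0219 0.0809] j7 82.65316063307615 tilt [-0.0015 -0.0002]
```

Request:
move_arm(
  motion=[
    {"travel":[0,0,0],"turn":[4,0,0],"hand":5},
    {"travel":[0,0,0],"turn":[4,0,0],"hand":5},
    {"travel":[0,0,0],"turn":[4,0,0],"hand":5},
    {"travel":[0,0,0],"turn":[4,0,0],"hand":5},
    {"travel":[0,0,0],"turn":[4,0,0],"hand":5},
  ],
)

```text
time: 9.55
position: [0.4875, 0.0219, 0.0809]
orientation: [[0.002, -0.833, 0.553], [-0.001, 0.553, 0.833], [-1.0, -0.002, 0.0]]
force: [2.4, -3.7, 5.9]
opening: 0.113
```

```bash
python3 q.py
```

```text
zyaw 56.45 Mz [0.3517] F [ 2.4304 -3.676   5.9001] p [0.4875 0.0219 0.0809] j7 67.33567893968379 tilt [-0.0016  0.0004]
```

Request:
move_arm(
  motion=[
    {"travel":[0,0,0],"turn":[4,0,0],"hand":5},
    {"travel":[0,0,0],"turn":[4,0,0],"hand":5},
    {"travel":[0,0,0],"turn":[4,0,0],"hand":5},
    {"travel":[0,0,0],"turn":[4,0,0],"hand":5},
    {"travel":[0,0,0],"turn":[4,0,0],"hand":5},
  ],
)

```text
time: 10.05
position: [0.4875, 0.0218, 0.0809]
orientation: [[0.002, -0.594, 0.804], [-0.001, 0.804, 0.594], [-1.0, -0.001, 0.001]]
force: [2.2, -3.4, 5.6]
opening: 0.108
```

```bash
python3 q.py
```

```text
zyaw 36.45 Mz [0.3762] F [ 2.1585 -3.4198  5.6445] p [0.4875 0.0218 0.0809] j7 52.12680460956833 tilt [-0.0015  0.0008]
```

Request:
move_arm(
  motion=[
    {"travel":[0,0,0],"turn":[4,0,0],"hand":5},
    {"travel":[0,0,0],"turn":[4,0,0],"hand":5},
    {"travel":[0,0,0],"turn":[4,0,0],"hand":5},
    {"travel":[0,0,0],"turn":[4,0,0],"hand":5},
    {"travel":[0,0,0],"turn":[0,0,0],"hand":5},
  ],
)

```text
time: 10.55
position: [0.4874, 0.0218, 0.0809]
orientation: [[0.001, -0.35, 0.937], [-0.001, 0.937, 0.35], [-1.0, -0.001, 0.001]]
force: [2.0, -4.0, 6.2]
opening: 0.108
```

```bash
python3 q.py
```

```text
zyaw 20.49 Mz [0.2897] F [ 1.992  -4.0478  6.1851] p [0.4874 0.0218 0.0809] j7 39.986519167228 tilt [-0.0014  0.001 ]
```

Request:
move_arm(
  motion=[
    {"travel":[0,0,0],"turn":[4.5,0,0],"hand":5},
    {"travel":[0,0,0],"turn":[4.5,0,0],"hand":5},
    {"travel":[0,0,0],"turn":[4.5,0,0],"hand":5},
    {"travel":[0,0,0],"turn":[4.5,0,0],"hand":5},
    {"travel":[0,0,0],"turn":[4.5,0,0],"hand":5},
  ],
)

```text
time: 11.05
position: [0.4874, 0.0217, 0.0809]
orientation: [[0.001, 0.036, 0.999], [-0.001, 0.999, -0.036], [-1.0, -0.001, 0.002]]
force: [2.3, -2.6, 6.1]
opening: 0.109
```

```bash
python3 q.py
```

```text
zyaw -2.08 Mz [0.4512] F [ 2.2568 -2.6221  6.1377] p [0.4874 0.0217 0.0809] j7 22.75129509423812 tilt [-0.0008  0.0015]
```

Request:
move_arm(
  motion=[
    {"travel":[0,0,0],"turn":[0,0,0],"hand":5},
    {"travel":[0,0,0],"turn":[0,0,0],"hand":5},
    {"travel":[0,0,0],"turn":[0,0,0],"hand":5},
  ],
)

```text
time: 11.35
position: [0.4874, 0.0217, 0.0809]
orientation: [[0.002, 0.033, 0.999], [-0.001, 0.999, -0.033], [-1.0, -0.001, 0.002]]
force: [2.4, -3.2, 5.9]
opening: 0.113
```

```bash
python3 q.py; python3 -c "
from h import *
shot('wrist','w4');shot('top','t4',(220,205,340,315),5)"
```

```text
zyaw -1.91 Mz [0.3181] F [ 2.4473 -3.1608  5.9037] p [0.4874 0.0217 0.0809] j7 22.88674680260093 tilt [-0.0009  0.0016]
```

View pics/w4.png

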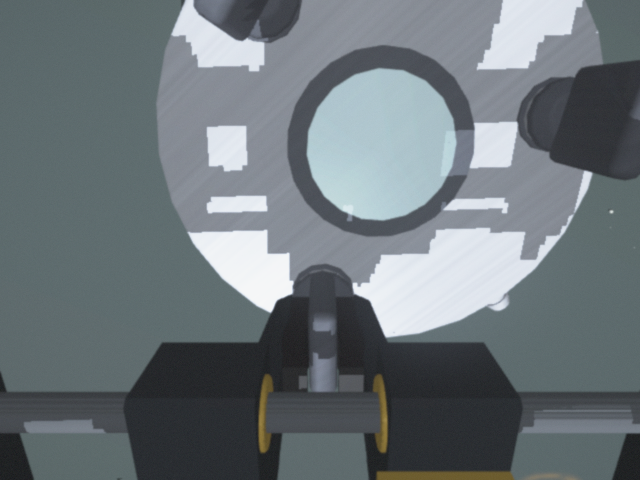

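Request:
move_arm(
  motion=[
    {"travel":[0,0,0],"turn":[-2.5,0,0],"hand":5},
    {"travel":[0,0,0],"turn":[-2,0,0],"hand":25},
    {"travel":[0,0,0],"turn":[0,0,0],"hand":40},
    {"travel":[-20,0,0],"turn":[0,0,0],"hand":50},
    {"travel":[-45,0,0],"turn":[0,0,0],"hand":60},
  ],
)

```text
time: 11.95
position: [0.4835, 0.0228, 0.1437]
orientation: [[-0.008, -0.045, 0.999], [-0.001, 0.999, 0.045], [-1.0, -0.001, -0.008]]
force: [0.6, 0.4, 0.4]
opening: 0.453
```

```bash
python3 q.py
```

```text
zyaw 2.6 Mz [-0.0735] F [0.5918 0.441  0.4206] p [0.4835 0.0228 0.1437] j7 20.98137094917961 tilt [-0.0006 -0.0081]
```

Request:
move_arm(
  motion=[
    {"travel":[-45,0,0],"turn":[0,0,0],"hand":60},
    {"travel":[0,40.5,-4],"turn":[0,0,0],"hand":60},
    {"travel":[0,40.5,-4],"turn":[0,0,0],"hand":60},
    {"travel":[0,40.5,-4],"turn":[0,0,0],"hand":60},
    {"travel":[0,0,0],"turn":[-8.5,0,0],"hand":60},
  ],
)

```text
time: 12.45
position: [0.4666, 0.1502, 0.1896]
orientation: [[-0.003, -0.203, 0.979], [0.002, 0.979, 0.203], [-1.0, 0.002, -0.003]]
force: [0.2, 0.4, 0.1]
opening: 0.678
```

Request:
move_arm(
  motion=[
    {"travel":[0,0,0],"turn":[-8.5,0,0],"hand":60},
    {"travel":[0,0,0],"turn":[-8.5,0,0],"hand":60},
    {"travel":[0,0,0],"turn":[-8.5,0,0],"hand":60},
    {"travel":[0,0,0],"turn":[-8.5,0,0],"hand":60},
    {"travel":[0,0,0],"turn":[-8.5,0,0],"hand":60},
  ],
)

```text
time: 12.95
position: [0.4678, 0.1434, 0.19]
orientation: [[-0.003, -0.809, 0.588], [-0.0, 0.588, 0.809], [-1.0, 0.002, -0.002]]
force: [-0.0, 0.5, -0.4]
opening: 0.682
```

Request:
move_arm(
  motion=[
    {"travel":[0,0,0],"turn":[-8.5,0,0],"hand":60},
    {"travel":[0,0,0],"turn":[-8.5,0,0],"hand":60},
    {"travel":[0,0,0],"turn":[-8.5,0,0],"hand":60},
    {"travel":[0,0,0],"turn":[-8.5,0,0],"hand":60},
    {"travel":[0,0,0],"turn":[-8.5,0,0],"hand":60},
  ],
)

```text
time: 13.45
position: [0.4678, 0.1433, 0.19]
orientation: [[-0.003, -0.994, -0.112], [-0.0, -0.112, 0.994], [-1.0, 0.003, 0.0]]
force: [-0.6, -0.0, -0.6]
opening: 0.68
```

Request:
move_arm(
  motion=[
    {"travel":[0,0,0],"turn":[-8.5,0,0],"hand":60},
    {"travel":[0,0,0],"turn":[-8.5,0,0],"hand":60},
    {"travel":[0,0,0],"turn":[-8.5,0,0],"hand":60},
    {"travel":[0,0,0],"turn":[-8.5,0,0],"hand":60},
    {"travel":[0,0,0],"turn":[-8.5,0,0],"hand":60},
  ],
)

```text
time: 13.95
position: [0.4678, 0.1433, 0.19]
orientation: [[-0.003, -0.657, -0.754], [-0.0, -0.754, 0.657], [-1.0, 0.002, 0.002]]
force: [1.0, -0.8, 0.2]
opening: 0.68
```

Request:
move_arm(
  motion=[
    {"travel":[0,0,0],"turn":[-5.4,0,0],"hand":60},
    {"travel":[0,0,0],"turn":[0,0,0],"hand":60},
    {"travel":[0,0,0],"turn":[0,0,0],"hand":60},
  ],
)

```text
time: 14.25
position: [0.4685, 0.1431, 0.1903]
orientation: [[-0.002, -0.589, -0.808], [-0.0, -0.808, 0.589], [-1.0, 0.001, 0.001]]
force: [1.0, -0.1, 1.3]
opening: 0.68
```

```bash
python3 - <<'E'
from st import *
from ov import overlay
st()
C=cam('wrist'); im=optics.capture('wrist'); cv2.imwrite('pics/raw_w5.png',im)
overlay(im,C,np.array([.5127,.0878]),-52,[-88,54,80],(0,0,640,480),1.25,'pics/w5.png')
E
```

```text
t 14.25 p [0.4685 0.1431 0.1903] zyaw 143.88 tilt [-1.      0.001   0.0012] F [ 0.9572 -0.0978  1.3152] M [0.0539 0.068  0.0588] op 59.9
j [-32.3381  19.1818  12.2003 115.0139  -5.5351  46.4274 126.9119]
1 [0.4865 0.0229]
2 [0.4696 0.143 ]
3 [0.582  0.0975]
```

View pics/w5.png

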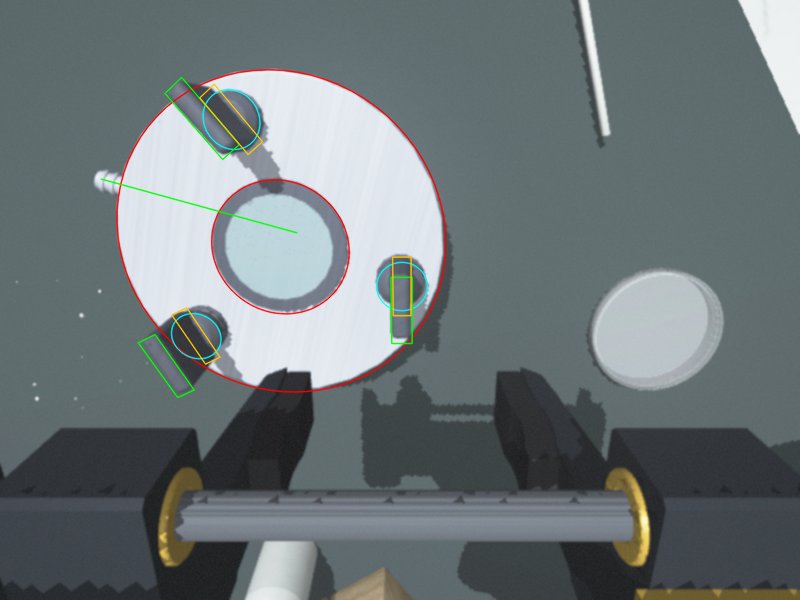

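Request:
move_arm(
  motion=[
    {"travel":[40,-0.5,-1.2],"turn":[0,0,0],"hand":60},
    {"travel":[40,0,0],"turn":[0,0,0],"hand":50},
    {"travel":[28.5,0,0],"turn":[0,0,0],"hand":35},
    {"travel":[0,0,0],"turn":[0,0,0],"hand":24},
    {"travel":[0,0,0],"turn":[0,0,0],"hand":18},
  ],
)

```text
time: 14.8
position: [0.4704, 0.1427, 0.0825]
orientation: [[-0.001, -0.588, -0.809], [-0.001, -0.809, 0.588], [-1.0, 0.001, 0.0]]
force: [0.5, 0.6, -0.1]
opening: 0.341
```

Request:
move_arm(
  motion=[
    {"travel":[0,0,0],"turn":[0,0,0],"hand":16},
    {"travel":[0,0,0],"turn":[0,0,0],"hand":16},
  ],
)

```text
time: 15.0
position: [0.4716, 0.1432, 0.0838]
orientation: [[0.003, -0.587, -0.809], [0.001, -0.809, 0.587], [-1.0, -0.002, -0.001]]
force: [0.4, -0.8, 0.6]
opening: 0.183
```

```bash
python3 q.py;python3 -c "
from h import *
shot('wrist','w6')"
```

```text
zyaw 144.04 Mz [-0.0526] F [ 0.3878 -0.7547  0.5628] p [0.4716 0.1432 0.0838] j7 130.18742072465733 tilt [-0.0025 -0.0015]
```

View pics/w6.png

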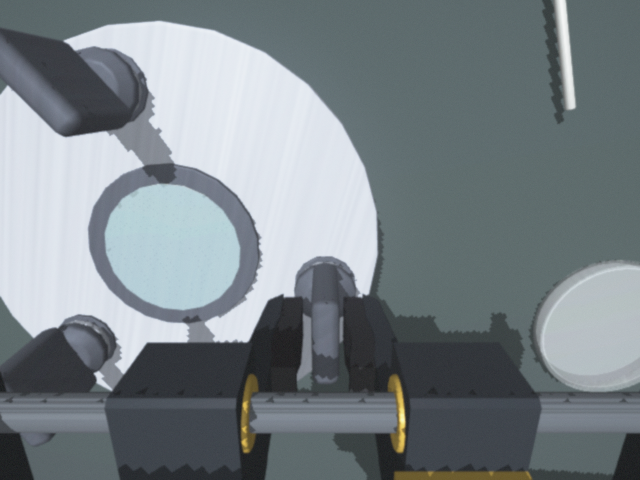

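Request:
move_arm(
  motion=[
    {"travel":[0,0,0],"turn":[0,0,0],"hand":8},
    {"travel":[0,0,0],"turn":[0,0,0],"hand":5},
    {"travel":[0,0,0],"turn":[0,0,0],"hand":5},
    {"travel":[0,0,0],"turn":[0,0,0],"hand":5},
  ],
  squeeze=35,
)

```text
time: 15.45
position: [0.4708, 0.1433, 0.0831]
orientation: [[0.001, -0.587, -0.81], [0.001, -0.81, 0.587], [-1.0, -0.001, -0.0]]
force: [-1.3, 0.5, 7.3]
opening: 0.109
```

```bash
python3 q.py
```

```text
zyaw 144.07 Mz [0.022] F [-1.2659  0.4858  7.3427] p [0.4708 0.1433 0.0831] j7 130.21038617867973 tilt [-0.0012 -0.    ]
```

Request:
move_arm(
  motion=[
    {"travel":[0,0,0],"turn":[2,0,0],"hand":5},
    {"travel":[0,0,0],"turn":[2,0,0],"hand":5},
    {"travel":[0,0,0],"turn":[2,0,0],"hand":5},
    {"travel":[0,0,0],"turn":[0,0,0],"hand":5},
  ],
)

```text
time: 15.85
position: [0.4709, 0.1431, 0.0831]
orientation: [[0.001, -0.669, -0.743], [0.001, -0.743, 0.669], [-1.0, -0.001, -0.0]]
force: [-1.1, 0.7, 6.7]
opening: 0.112
```

```bash
python3 q.py
```

```text
zyaw 138.01 Mz [0.0129] F [-1.1432  0.6891  6.6985] p [0.4709 0.1431 0.0831] j7 125.54650333547477 tilt [-0.0012 -0.0002]
```

Request:
move_arm(
  motion=[
    {"travel":[0,0,0],"turn":[2,0,0],"hand":5},
    {"travel":[0,0,0],"turn":[2,0,0],"hand":5},
    {"travel":[0,0,0],"turn":[2,0,0],"hand":5},
    {"travel":[0,0,0],"turn":[0,0,0],"hand":5},
  ],
)

```text
time: 16.25
position: [0.4711, 0.143, 0.0831]
orientation: [[0.001, -0.743, -0.669], [0.001, -0.669, 0.743], [-1.0, -0.001, -0.0]]
force: [-0.9, -0.3, 6.8]
opening: 0.104
```

```bash
python3 q.py
```

```text
zyaw 132.0 Mz [0.0328] F [-0.8799 -0.2798  6.8262] p [0.4711 0.143  0.0831] j7 120.93292568274484 tilt [-0.0014 -0.0003]
```

Request:
move_arm(
  motion=[
    {"travel":[0,0,0],"turn":[2,0,0],"hand":5},
    {"travel":[0,0,0],"turn":[2,0,0],"hand":5},
    {"travel":[0,0,0],"turn":[2,0,0],"hand":5},
    {"travel":[0,0,0],"turn":[0,0,0],"hand":5},
  ],
)

```text
time: 16.65
position: [0.4712, 0.1429, 0.0831]
orientation: [[0.001, -0.809, -0.588], [0.001, -0.588, 0.809], [-1.0, -0.002, -0.0]]
force: [-1.1, -0.4, 6.1]
opening: 0.107
```

```bash
python3 q.py
```

```text
zyaw 126.0 Mz [0.0255] F [-1.1189 -0.4297  6.0794] p [0.4712 0.1429 0.0831] j7 116.32899892714319 tilt [-0.0015 -0.0004]
```

Request:
move_arm(
  motion=[
    {"travel":[0,0,0],"turn":[2,0,0],"hand":5},
    {"travel":[0,0,0],"turn":[2,0,0],"hand":5},
    {"travel":[0,0,0],"turn":[2,0,0],"hand":5},
    {"travel":[0,0,0],"turn":[0,0,0],"hand":5},
  ],
)

```text
time: 17.05
position: [0.4713, 0.1427, 0.0831]
orientation: [[0.002, -0.866, -0.5], [0.0, -0.5, 0.866], [-1.0, -0.002, -0.0]]
force: [-0.6, -0.3, 5.9]
opening: 0.105
```

```bash
python3 q.py
```

```text
zyaw 119.99 Mz [0.0305] F [-0.5517 -0.3441  5.8716] p [0.4713 0.1427 0.0831] j7 111.7297303737704 tilt [-0.0016 -0.0004]
```

Request:
move_arm(
  motion=[
    {"travel":[0,0,0],"turn":[2,0,0],"hand":5},
    {"travel":[0,0,0],"turn":[2,0,0],"hand":5},
    {"travel":[0,0,0],"turn":[2,0,0],"hand":5},
    {"travel":[0,0,0],"turn":[0,0,0],"hand":5},
  ],
)

```text
time: 17.45
position: [0.4714, 0.1425, 0.0831]
orientation: [[0.002, -0.914, -0.406], [0.0, -0.406, 0.914], [-1.0, -0.002, -0.0]]
force: [-0.2, -1.8, 5.0]
opening: 0.111
```

```bash
python3 q.py
```

```text
zyaw 113.98 Mz [-0.0281] F [-0.179  -1.8419  4.9877] p [0.4714 0.1425 0.0831] j7 107.13603854471755 tilt [-0.0017 -0.0005]
```

Request:
move_arm(
  motion=[
    {"travel":[0,0,0],"turn":[2,0,0],"hand":5},
    {"travel":[0,0,0],"turn":[2,0,0],"hand":5},
    {"travel":[0,0,0],"turn":[2,0,0],"hand":5},
    {"travel":[0,0,0],"turn":[0,0,0],"hand":5},
  ],
)

```text
time: 17.85
position: [0.4715, 0.1423, 0.0831]
orientation: [[0.002, -0.951, -0.309], [0.0, -0.309, 0.951], [-1.0, -0.002, -0.0]]
force: [-0.7, -2.0, 6.3]
opening: 0.109
```

```bash
python3 q.py
```

```text
zyaw 107.97 Mz [0.0181] F [-0.7392 -2.0478  6.3184] p [0.4715 0.1423 0.0831] j7 102.546113706964 tilt [-0.0018 -0.0005]
```

Request:
move_arm(
  motion=[
    {"travel":[0,0,0],"turn":[2,0,0],"hand":5},
    {"travel":[0,0,0],"turn":[2,0,0],"hand":5},
    {"travel":[0,0,0],"turn":[2,0,0],"hand":5},
    {"travel":[0,0,0],"turn":[0,0,0],"hand":5},
  ],
)

```text
time: 18.25
position: [0.4715, 0.1421, 0.0831]
orientation: [[0.002, -0.978, -0.207], [-0.0, -0.207, 0.978], [-1.0, -0.002, -0.0]]
force: [-0.2, -2.4, 5.4]
opening: 0.109
```

```bash
python3 q.py
```

```text
zyaw 101.96 Mz [-0.0281] F [-0.1553 -2.432   5.4478] p [0.4715 0.1421 0.0831] j7 97.9638065639368 tilt [-0.0019 -0.0005]
```

Request:
move_arm(
  motion=[
    {"travel":[0,0,0],"turn":[2,0,0],"hand":5},
    {"travel":[0,0,0],"turn":[2,0,0],"hand":5},
    {"travel":[0,0,0],"turn":[2,0,0],"hand":5},
    {"travel":[0,0,0],"turn":[0,0,0],"hand":5},
  ],
)

```text
time: 18.65
position: [0.4715, 0.1419, 0.0831]
orientation: [[0.002, -0.995, -0.104], [-0.0, -0.104, 0.995], [-1.0, -0.002, -0.0]]
force: [-0.7, -3.5, 7.3]
opening: 0.108
```

```bash
python3 q.py
```

```text
zyaw 95.95 Mz [-0.0311] F [-0.6666 -3.4645  7.2543] p [0.4715 0.1419 0.0831] j7 93.37986863406861 tilt [-0.0019 -0.0005]
```

Request:
move_arm(
  motion=[
    {"travel":[0,0,0],"turn":[2,0,0],"hand":5},
    {"travel":[0,0,0],"turn":[2,0,0],"hand":5},
    {"travel":[0,0,0],"turn":[2,0,0],"hand":5},
    {"travel":[0,0,0],"turn":[0,0,0],"hand":5},
  ],
)

```text
time: 19.05
position: [0.4715, 0.1418, 0.0831]
orientation: [[0.002, -1.0, -0.0], [-0.001, -0.0, 1.0], [-1.0, -0.002, -0.001]]
force: [0.5, -3.2, 7.4]
opening: 0.108
```

```bash
python3 q.py
```

```text
zyaw 90.0 Mz [0.3115] F [ 0.5159 -3.1674  7.4358] p [0.4715 0.1418 0.0831] j7 88.8255539722533 tilt [-0.002  -0.0006]
```

Request:
move_arm(
  motion=[
    {"travel":[0,0,0],"turn":[2,0,0],"hand":5},
    {"travel":[0,0,0],"turn":[2,0,0],"hand":5},
    {"travel":[0,0,0],"turn":[2,0,0],"hand":5},
    {"travel":[0,0,0],"turn":[0,0,0],"hand":5},
  ],
)

```text
time: 19.45
position: [0.4715, 0.1416, 0.0831]
orientation: [[0.002, -0.995, 0.104], [-0.001, 0.104, 0.995], [-1.0, -0.002, -0.001]]
force: [-0.1, -3.2, 6.4]
opening: 0.112
```

```bash
python3 q.py
```

```text
zyaw 84.01 Mz [0.3247] F [-0.1103 -3.1781  6.4216] p [0.4715 0.1416 0.0831] j7 84.25381851253486 tilt [-0.002  -0.0006]
```

Request:
move_arm(
  motion=[
    {"travel":[0,0,0],"turn":[2,0,0],"hand":5},
    {"travel":[0,0,0],"turn":[2,0,0],"hand":5},
    {"travel":[0,0,0],"turn":[2,0,0],"hand":5},
    {"travel":[0,0,0],"turn":[0,0,0],"hand":5},
  ],
)

```text
time: 19.85
position: [0.4715, 0.1414, 0.0831]
orientation: [[0.002, -0.978, 0.208], [-0.001, 0.208, 0.978], [-1.0, -0.002, -0.001]]
force: [-0.1, -4.6, 7.7]
opening: 0.108
```

```bash
python3 q.py
```

```text
zyaw 78.0 Mz [0.4049] F [-0.0802 -4.5722  7.7339] p [0.4715 0.1414 0.0831] j7 79.67435725926397 tilt [-0.0021 -0.0006]
```

Request:
move_arm(
  motion=[
    {"travel":[0,0,0],"turn":[4,0,0],"hand":5},
    {"travel":[0,0,0],"turn":[4,0,0],"hand":5},
    {"travel":[0,0,0],"turn":[4,0,0],"hand":5},
    {"travel":[0,0,0],"turn":[4,0,0],"hand":5},
    {"travel":[0,0,0],"turn":[4,0,0],"hand":5},
  ],
)

```text
time: 20.35
position: [0.4713, 0.1408, 0.0831]
orientation: [[0.001, -0.847, 0.532], [-0.002, 0.532, 0.847], [-1.0, -0.002, -0.001]]
force: [-0.6, -7.2, 8.4]
opening: 0.11
```

```bash
python3 q.py
```

```text
zyaw 57.87 Mz [0.3706] F [-0.6257 -7.2238  8.3822] p [0.4713 0.1408 0.0831] j7 64.31972099855666 tilt [-0.0021 -0.0005]
```

Request:
move_arm(
  motion=[
    {"travel":[0,0,0],"turn":[4,0,0],"hand":5},
    {"travel":[0,0,0],"turn":[4,0,0],"hand":5},
    {"travel":[0,0,0],"turn":[4,0,0],"hand":5},
    {"travel":[0,0,0],"turn":[4,0,0],"hand":5},
    {"travel":[0,0,0],"turn":[4,0,0],"hand":5},
  ],
)

```text
time: 20.85
position: [0.4709, 0.1403, 0.0831]
orientation: [[0.001, -0.614, 0.79], [-0.002, 0.79, 0.614], [-1.0, -0.002, -0.001]]
force: [-2.5, -7.2, 9.7]
opening: 0.111
```

```bash
python3 q.py
```

```text
zyaw 37.85 Mz [0.4063] F [-2.4883 -7.2498  9.71  ] p [0.4709 0.1403 0.0831] j7 48.97424179489255 tilt [-0.002  -0.0007]
```

Request:
move_arm(
  motion=[
    {"travel":[0,0,0],"turn":[4,0,0],"hand":5},
    {"travel":[0,0,0],"turn":[4,0,0],"hand":5},
    {"travel":[0,0,0],"turn":[4,0,0],"hand":5},
    {"travel":[0,0,0],"turn":[4,0,0],"hand":5},
    {"travel":[0,0,0],"turn":[0,0,0],"hand":5},
  ],
)

```text
time: 21.35
position: [0.4704, 0.14, 0.083]
orientation: [[-0.0, -0.373, 0.928], [-0.003, 0.928, 0.373], [-1.0, -0.002, -0.001]]
force: [-2.8, -7.7, 12.0]
opening: 0.11
```

```bash
python3 q.py
```

```text
zyaw 21.89 Mz [0.322] F [-2.7853 -7.7091 12.0457] p [0.4704 0.14   0.083 ] j7 36.64352718026778 tilt [-0.0024 -0.0011]
```

Request:
move_arm(
  motion=[
    {"travel":[-1,-1,-1],"turn":[0,0,0],"hand":5},
    {"travel":[-0.5,-0.5,-0.5],"turn":[0,0,0],"hand":5},
  ],
)

```text
time: 21.55
position: [0.47, 0.1398, 0.0835]
orientation: [[0.001, -0.376, 0.927], [-0.002, 0.927, 0.376], [-1.0, -0.002, 0.001]]
force: [5.2, -3.5, -13.8]
opening: 0.113
```

```bash
python3 q.py
```

```text
zyaw 22.07 Mz [0.2928] F [  5.2357  -3.4512 -13.7843] p [0.47   0.1398 0.0835] j7 36.812043458018174 tilt [-0.002   0.0007]
```

Request:
move_arm(
  motion=[
    {"travel":[0.8,-1,0],"turn":[0,0,0],"hand":5},
    {"travel":[0,0,0],"turn":[0,0,0],"hand":5},
  ],
)

```text
time: 21.75
position: [0.4703, 0.1398, 0.0832]
orientation: [[0.0, -0.376, 0.927], [0.0, 0.927, 0.376], [-1.0, 0.0, 0.0]]
force: [0.2, -2.8, 2.2]
opening: 0.111
```

```bash
python3 q.py
```

```text
zyaw 22.08 Mz [0.3118] F [ 0.2114 -2.8231  2.1924] p [0.4703 0.1398 0.0832] j7 36.98768224383246 tilt [0.0002 0.0003]
```

Request:
move_arm(
  motion=[
    {"travel":[0,0,0],"turn":[4,0,0],"hand":5},
    {"travel":[0,0,0],"turn":[4,0,0],"hand":5},
    {"travel":[0,0,0],"turn":[4,0,0],"hand":5},
    {"travel":[0,0,0],"turn":[0,0,0],"hand":5},
  ],
)

```text
time: 22.15
position: [0.4699, 0.1396, 0.0832]
orientation: [[-0.0, -0.174, 0.985], [-0.0, 0.985, 0.174], [-1.0, -0.0, -0.0]]
force: [-1.2, -3.1, 5.4]
opening: 0.113
```

```bash
python3 q.py
```

```text
zyaw 10.01 Mz [0.287] F [-1.2021 -3.0807  5.3897] p [0.4699 0.1396 0.0832] j7 27.572324426441355 tilt [-0.0001 -0.0005]
```

Request:
move_arm(
  motion=[
    {"travel":[0,0,0],"turn":[4,0,0],"hand":5},
    {"travel":[0,0,0],"turn":[4,0,0],"hand":5},
    {"travel":[0,0,0],"turn":[2.7,0,0],"hand":5},
    {"travel":[0,0,0],"turn":[0,0,0],"hand":5},
    {"travel":[0,0,0],"turn":[0,0,0],"hand":5},
  ],
)

```text
time: 22.65
position: [0.4695, 0.1396, 0.0832]
orientation: [[-0.001, 0.01, 1.0], [0.0, 1.0, -0.01], [-1.0, 0.0, -0.001]]
force: [-1.7, -2.5, 5.4]
opening: 0.108
```

```bash
python3 q.py;python3 -c "
from h import *
shot('wrist','w7')"
```

```text
zyaw -0.57 Mz [0.3118] F [-1.7043 -2.5033  5.4039] p [0.4695 0.1396 0.0832] j7 19.251596402150657 tilt [ 0.     -0.0011]
```

View pics/w7.png

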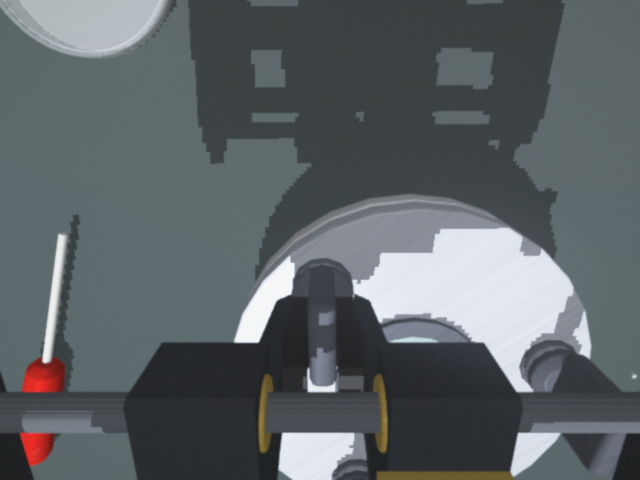

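Request:
move_arm(
  motion=[
    {"travel":[0,0,0],"turn":[-2.5,0,0],"hand":5},
    {"travel":[0,0,0],"turn":[-2,0,0],"hand":25},
    {"travel":[0,0,0],"turn":[0,0,0],"hand":40},
    {"travel":[-25,0,0],"turn":[0,0,0],"hand":50},
    {"travel":[-45,0,0],"turn":[0,0,0],"hand":60},
  ],
)

```text
time: 23.2
position: [0.4683, 0.14, 0.152]
orientation: [[-0.005, -0.067, 0.998], [-0.002, 0.998, 0.067], [-1.0, -0.001, -0.005]]
force: [0.6, 0.8, 0.7]
opening: 0.448
```

Request:
move_arm(
  motion=[
    {"travel":[-35,0,0],"turn":[0,0,0],"hand":60},
    {"travel":[0,0,0],"turn":[0,0,0],"hand":60},
  ],
)

```text
time: 23.4
position: [0.4726, 0.1409, 0.1915]
orientation: [[0.006, -0.067, 0.998], [0.004, 0.998, 0.067], [-1.0, 0.003, 0.006]]
force: [-0.2, 0.1, 0.3]
opening: 0.63
```

```bash
python3 - <<'E'
from st import *
s=st(); d=np.array([.5828,.0963,.19])-s['position']; print(s['orientation'].T@d*1000)
E
```

```text
t 23.4 p [0.4726 0.1409 0.1915] zyaw 3.84 tilt [-1.      0.0033  0.0061] F [-0.179   0.1336  0.2637] M [-0.0457  0.0486  0.0068] op 55.5
j [-66.32    29.4829  58.3855 116.54   -32.6208  51.4063  13.8473]
[  2.0023 -51.8774 106.9826]
```

Request:
move_arm(
  motion=[
    {"travel":[1,-17.5,35.7],"turn":[0,0,0],"hand":60},
    {"travel":[0,-17.5,35.7],"turn":[0,0,0],"hand":60},
    {"travel":[0,-17,35.7],"turn":[0,0,0],"hand":60},
    {"travel":[0,0,0],"turn":[-8.5,0,0],"hand":60},
    {"travel":[0,0,0],"turn":[-8.5,0,0],"hand":60},
  ],
)

```text
time: 23.9
position: [0.5808, 0.0946, 0.1857]
orientation: [[-0.001, -0.36, 0.933], [-0.001, 0.933, 0.36], [-1.0, -0.0, -0.001]]
force: [-0.7, -0.3, -0.3]
opening: 0.685
```

Request:
move_arm(
  motion=[
    {"travel":[0,0,0],"turn":[-8.5,0,0],"hand":60},
    {"travel":[0,0,0],"turn":[-8.5,0,0],"hand":60},
    {"travel":[0,0,0],"turn":[-8.5,0,0],"hand":60},
    {"travel":[0,0,0],"turn":[-8.5,0,0],"hand":60},
    {"travel":[0,0,0],"turn":[-8.5,0,0],"hand":60},
  ],
)

```text
time: 24.4
position: [0.5798, 0.0959, 0.186]
orientation: [[-0.001, -0.897, 0.443], [0.001, 0.443, 0.897], [-1.0, 0.002, 0.0]]
force: [0.2, 0.4, -0.2]
opening: 0.683
```

Request:
move_arm(
  motion=[
    {"travel":[0,0,0],"turn":[-8.5,0,0],"hand":60},
    {"travel":[0,0,0],"turn":[-8.5,0,0],"hand":60},
    {"travel":[0,0,0],"turn":[-8.5,0,0],"hand":60},
    {"travel":[0,0,0],"turn":[-8.5,0,0],"hand":60},
    {"travel":[0,0,0],"turn":[-8.5,0,0],"hand":60},
  ],
)

```text
time: 24.9
position: [0.5798, 0.0959, 0.186]
orientation: [[-0.002, -0.96, -0.279], [0.001, -0.279, 0.96], [-1.0, 0.001, 0.001]]
force: [-0.3, -0.2, 0.6]
opening: 0.68
```

Request:
move_arm(
  motion=[
    {"travel":[0,0,0],"turn":[-8.5,0,0],"hand":60},
    {"travel":[0,0,0],"turn":[-8.5,0,0],"hand":60},
    {"travel":[0,0,0],"turn":[-8.5,0,0],"hand":60},
    {"travel":[0,0,0],"turn":[-8.5,0,0],"hand":60},
    {"travel":[0,0,0],"turn":[-8.5,0,0],"hand":60},
  ],
)

```text
time: 25.4
position: [0.5797, 0.0959, 0.186]
orientation: [[-0.002, -0.519, -0.855], [0.001, -0.855, 0.519], [-1.0, 0.0, 0.002]]
force: [0.2, -0.3, 0.0]
opening: 0.682
```

```bash
python3 - <<'E'
from st import *
st()
E
```

```text
t 25.4 p [0.5797 0.0959 0.186 ] zyaw 148.71 tilt [-1.      0.      0.0019] F [ 0.2214 -0.2834  0.0028] M [0.0341 0.0015 0.03  ] op 60.1
j [-26.0431  28.8647  16.5817 101.2972 -10.2491  51.3879 143.7269]
```

Request:
move_arm(
  motion=[
    {"travel":[0,0,0],"turn":[-8.5,0,0],"hand":60},
    {"travel":[0,0,0],"turn":[-8.5,0,0],"hand":60},
    {"travel":[0,0,0],"turn":[-4.3,0,0],"hand":60},
    {"travel":[0,0,0],"turn":[0,0,0],"hand":60},
  ],
)

```text
time: 25.8
position: [0.5798, 0.096, 0.1863]
orientation: [[-0.002, -0.179, -0.984], [0.003, -0.984, 0.179], [-1.0, -0.002, 0.002]]
force: [0.3, -0.4, -0.3]
opening: 0.683
```

```bash
python3 - <<'E'
from st import *
from ov import overlay
st()
C=cam('wrist'); im=optics.capture('wrist'); cv2.imwrite('pics/raw_w8.png',im)
overlay(im,C,np.array([.5127,.0878]),-52,[-83,-86,80],(0,0,640,480),1.25,'pics/w8.png')
E
```

```text
t 25.8 p [0.5798 0.096  0.1863] zyaw 169.71 tilt [-1.     -0.0024  0.002 ] F [ 0.3138 -0.37   -0.3436] M [ 0.0422  0.0888 -0.0477] op 60.2
j [-16.1409  28.1596   3.2767 100.6688  -2.1999  51.2799 157.8392]
1 [0.4865 0.0229]
2 [0.4696 0.143 ]
3 [0.582  0.0975]
```

View pics/w8.png

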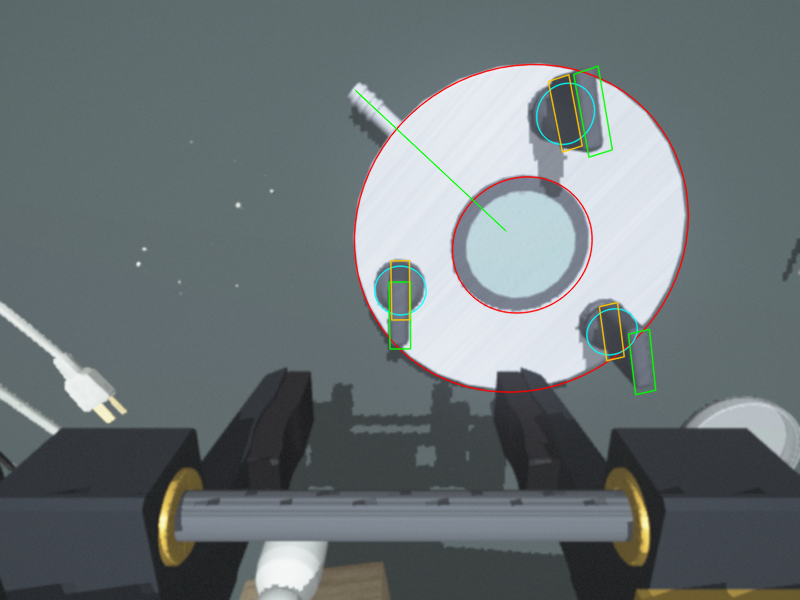

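Request:
move_arm(
  motion=[
    {"travel":[0,0,-2],"turn":[5,0,0],"hand":60},
    {"travel":[40,0,0],"turn":[0,0,0],"hand":55},
    {"travel":[40,0,0],"turn":[0,0,0],"hand":45},
    {"travel":[23,0,0],"turn":[0,0,0],"hand":35},
    {"travel":[0,0,0],"turn":[0,0,0],"hand":25},
  ],
)

```text
time: 26.35
position: [0.5795, 0.0942, 0.0804]
orientation: [[-0.007, -0.266, -0.964], [-0.002, -0.964, 0.266], [-1.0, 0.004, 0.006]]
force: [0.2, 0.8, 0.4]
opening: 0.379
```

Request:
move_arm(
  motion=[
    {"travel":[0,0,0],"turn":[0,0,0],"hand":20},
    {"travel":[0,0,0],"turn":[0,0,0],"hand":20},
  ],
)

```text
time: 26.55
position: [0.5836, 0.095, 0.0855]
orientation: [[0.003, -0.265, -0.964], [0.0, -0.964, 0.265], [-1.0, -0.001, -0.003]]
force: [0.4, -0.4, -0.5]
opening: 0.231
```

```bash
python3 q.py;python3 -c "
from h import *
shot('wrist','w9')"
```

```text
zyaw 164.63 Mz [0.0222] F [ 0.3775 -0.3771 -0.5122] p [0.5836 0.095  0.0855] j7 153.93583398270113 tilt [-0.0009 -0.0025]
```

View pics/w9.png

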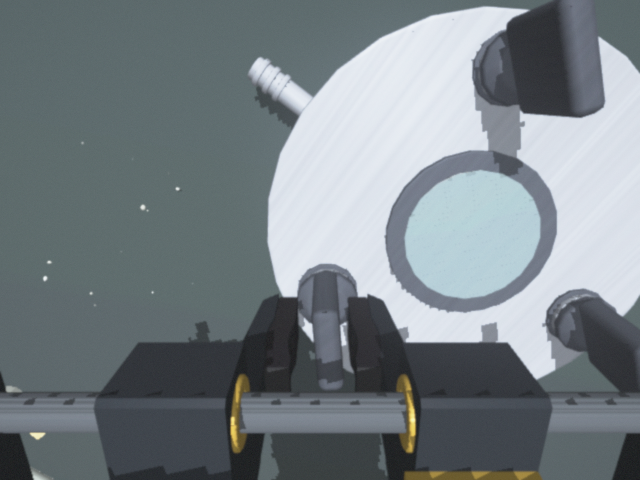

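Request:
move_arm(
  motion=[
    {"travel":[1.5,0,0.8],"turn":[0,0,0],"hand":16},
    {"travel":[0,0,0],"turn":[0,0,0],"hand":12},
    {"travel":[0,0,0],"turn":[0,0,0],"hand":5},
    {"travel":[0,0,0],"turn":[0,0,0],"hand":5},
    {"travel":[0,0,0],"turn":[0,0,0],"hand":5},
  ],
  squeeze=35,
)

```text
time: 27.1
position: [0.5818, 0.0952, 0.0829]
orientation: [[0.0, -0.264, -0.964], [0.0, -0.964, 0.264], [-1.0, -0.0, -0.0]]
force: [-1.8, 1.0, 5.5]
opening: 0.109
```

```bash
python3 q.py;python3 -c "
from h import *
shot('wrist','w10')"
```

```text
zyaw 164.67 Mz [0.0582] F [-1.7927  0.9963  5.5129] p [0.5818 0.0952 0.0829] j7 153.9063616233047 tilt [-0.0005 -0.0003]
```

View pics/w10.png

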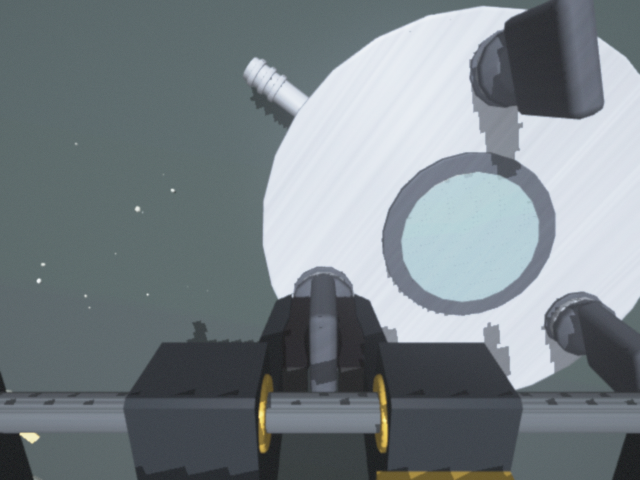

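Request:
move_arm(
  motion=[
    {"travel":[0,0,0],"turn":[2,0,0],"hand":5},
    {"travel":[0,0,0],"turn":[2,0,0],"hand":5},
    {"travel":[0,0,0],"turn":[2,0,0],"hand":5},
    {"travel":[0,0,0],"turn":[0,0,0],"hand":5},
  ],
)

```text
time: 27.55
position: [0.5816, 0.0952, 0.0829]
orientation: [[-0.0, -0.365, -0.931], [0.0, -0.931, 0.365], [-1.0, -0.0, 0.0]]
force: [-2.0, 0.8, 6.6]
opening: 0.111
```

```bash
python3 q.py
```

```text
zyaw 158.61 Mz [0.0289] F [-2.0054  0.7521  6.5903] p [0.5816 0.0952 0.0829] j7 149.08313963236623 tilt [-0.0003  0.0001]
```

Request:
move_arm(
  motion=[
    {"travel":[0,0,0],"turn":[2,0,0],"hand":5},
    {"travel":[0,0,0],"turn":[2,0,0],"hand":5},
    {"travel":[0,0,0],"turn":[2,0,0],"hand":5},
    {"travel":[0,0,0],"turn":[0,0,0],"hand":5},
  ],
)

```text
time: 27.95
position: [0.5814, 0.0953, 0.0829]
orientation: [[-0.0, -0.46, -0.888], [0.0, -0.888, 0.46], [-1.0, -0.0, 0.0]]
force: [-3.0, 0.5, 7.3]
opening: 0.11
```

```bash
python3 q.py
```

```text
zyaw 152.61 Mz [0.0652] F [-2.9846  0.5444  7.3356] p [0.5814 0.0953 0.0829] j7 144.31275521262802 tilt [-0.0002  0.0005]
```

Request:
move_arm(
  motion=[
    {"travel":[0,0,0],"turn":[2,0,0],"hand":5},
    {"travel":[0,0,0],"turn":[2,0,0],"hand":5},
    {"travel":[0,0,0],"turn":[2,0,0],"hand":5},
    {"travel":[0,0,0],"turn":[0,0,0],"hand":5},
  ],
)

```text
time: 28.35
position: [0.5812, 0.0955, 0.0829]
orientation: [[-0.001, -0.55, -0.835], [0.0, -0.835, 0.55], [-1.0, -0.0, 0.001]]
force: [-3.5, 1.5, 7.2]
opening: 0.108
```

```bash
python3 q.py
```

```text
zyaw 146.62 Mz [0.0589] F [-3.5202  1.5072  7.1691] p [0.5812 0.0955 0.0829] j7 139.54928881411615 tilt [-0.      0.0008]
```

Request:
move_arm(
  motion=[
    {"travel":[0,0,0],"turn":[2,0,0],"hand":5},
    {"travel":[0,0,0],"turn":[2,0,0],"hand":5},
    {"travel":[0,0,0],"turn":[2,0,0],"hand":5},
    {"travel":[0,0,0],"turn":[0,0,0],"hand":5},
  ],
)

```text
time: 28.75
position: [0.5811, 0.0956, 0.0829]
orientation: [[-0.001, -0.634, -0.773], [0.001, -0.773, 0.634], [-1.0, 0.0, 0.001]]
force: [-3.5, 1.0, 7.1]
opening: 0.113
```

```bash
python3 q.py
```

```text
zyaw 140.63 Mz [0.0503] F [-3.522   1.0305  7.0708] p [0.5811 0.0956 0.0829] j7 134.79022164669473 tilt [0.0002 0.0012]
```

Request:
move_arm(
  motion=[
    {"travel":[-0.3,0.3,0.3],"turn":[2,0,0],"hand":5},
    {"travel":[0,0,0],"turn":[2,0,0],"hand":5},
    {"travel":[0,0,0],"turn":[2,0,0],"hand":5},
    {"travel":[0,0,0],"turn":[0,0,0],"hand":5},
  ],
)

```text
time: 29.15
position: [0.5809, 0.0957, 0.0829]
orientation: [[-0.001, -0.712, -0.702], [0.001, -0.702, 0.712], [-1.0, -0.0, 0.001]]
force: [-3.2, 2.1, 6.7]
opening: 0.112
```

```bash
python3 q.py
```

```text
zyaw 134.58 Mz [-0.0152] F [-3.2138  2.1235  6.6861] p [0.5809 0.0957 0.0829] j7 129.9836907083293 tilt [-0.0001  0.0008]
```

Request:
move_arm(
  motion=[
    {"travel":[0,0,0],"turn":[2,0,0],"hand":5},
    {"travel":[0,0,0],"turn":[2,0,0],"hand":5},
    {"travel":[0,0,0],"turn":[2,0,0],"hand":5},
    {"travel":[0,0,0],"turn":[0,0,0],"hand":5},
  ],
)

```text
time: 29.55
position: [0.5808, 0.0958, 0.0829]
orientation: [[-0.001, -0.782, -0.624], [0.001, -0.624, 0.782], [-1.0, 0.0, 0.001]]
force: [-3.2, 1.8, 5.9]
opening: 0.11
```

```bash
python3 q.py
```

```text
zyaw 128.58 Mz [0.0417] F [-3.16    1.7799  5.8547] p [0.5808 0.0958 0.0829] j7 125.23135203370454 tilt [0.0001 0.0012]
```

Request:
move_arm(
  motion=[
    {"travel":[0,0,0],"turn":[2,0,0],"hand":5},
    {"travel":[0,0,0],"turn":[2,0,0],"hand":5},
    {"travel":[0,0,0],"turn":[2,0,0],"hand":5},
    {"travel":[0,0,0],"turn":[0,0,0],"hand":5},
  ],
)

```text
time: 29.95
position: [0.5807, 0.096, 0.0829]
orientation: [[-0.001, -0.843, -0.539], [0.001, -0.539, 0.843], [-1.0, 0.0, 0.001]]
force: [-3.1, 3.4, 7.3]
opening: 0.112
```

```bash
python3 q.py
```

```text
zyaw 122.59 Mz [-0.0051] F [-3.0852  3.3778  7.3101] p [0.5807 0.096  0.0829] j7 120.48314819538412 tilt [0.0004 0.0014]
```

Request:
move_arm(
  motion=[
    {"travel":[0,0,0],"turn":[2,0,0],"hand":5},
    {"travel":[0,0,0],"turn":[2,0,0],"hand":5},
    {"travel":[0,0,0],"turn":[2,0,0],"hand":5},
    {"travel":[0,0,0],"turn":[0,0,0],"hand":5},
  ],
)

```text
time: 30.35
position: [0.5806, 0.0961, 0.0829]
orientation: [[-0.001, -0.894, -0.448], [0.001, -0.448, 0.894], [-1.0, 0.001, 0.002]]
force: [-4.2, 3.2, 6.2]
opening: 0.108
```

```bash
python3 q.py
```

```text
zyaw 116.6 Mz [0.0132] F [-4.1653  3.2163  6.2082] p [0.5806 0.0961 0.0829] j7 115.73732905136649 tilt [0.0005 0.0016]
```

Request:
move_arm(
  motion=[
    {"travel":[-0.2,0,0.9],"turn":[2,0,0],"hand":5},
    {"travel":[0,0,0],"turn":[2,0,0],"hand":5},
    {"travel":[0,0,0],"turn":[2,0,0],"hand":5},
    {"travel":[0,0,0],"turn":[0,0,0],"hand":5},
  ],
)

```text
time: 30.75
position: [0.5804, 0.0964, 0.0829]
orientation: [[-0.001, -0.936, -0.351], [0.0, -0.351, 0.936], [-1.0, 0.0, 0.001]]
force: [-3.5, 3.1, 5.6]
opening: 0.108
```

```bash
python3 q.py
```

```text
zyaw 110.57 Mz [0.1329] F [-3.454   3.0673  5.5664] p [0.5804 0.0964 0.0829] j7 110.89651826851085 tilt [0.0005 0.0006]
```

Request:
move_arm(
  motion=[
    {"travel":[0,0,0],"turn":[2,0,0],"hand":5},
    {"travel":[0,0,0],"turn":[2,0,0],"hand":5},
    {"travel":[0,0,0],"turn":[2,0,0],"hand":5},
    {"travel":[0,0,0],"turn":[0,0,0],"hand":5},
  ],
)

```text
time: 31.15
position: [0.5804, 0.0965, 0.0829]
orientation: [[-0.001, -0.968, -0.252], [0.0, -0.252, 0.968], [-1.0, 0.001, 0.001]]
force: [-3.4, 2.8, 5.6]
opening: 0.11
```

```bash
python3 q.py
```

```text
zyaw 104.6 Mz [0.3786] F [-3.4431  2.841   5.5781] p [0.5804 0.0965 0.0829] j7 106.1709780015303 tilt [0.0006 0.0006]
```

Request:
move_arm(
  motion=[
    {"travel":[0,0,0],"turn":[2,0,0],"hand":5},
    {"travel":[0,0,0],"turn":[2,0,0],"hand":5},
    {"travel":[0,0,0],"turn":[2,0,0],"hand":5},
    {"travel":[0,0,0],"turn":[0,0,0],"hand":5},
  ],
)

```text
time: 31.55
position: [0.5804, 0.0967, 0.0829]
orientation: [[-0.001, -0.989, -0.15], [0.001, -0.15, 0.989], [-1.0, 0.001, 0.001]]
force: [-3.7, 3.6, 5.3]
opening: 0.108
```

```bash
python3 q.py
```

```text
zyaw 98.62 Mz [0.3267] F [-3.71    3.5749  5.2525] p [0.5804 0.0967 0.0829] j7 101.42797804826711 tilt [0.0007 0.0008]
```

Request:
move_arm(
  motion=[
    {"travel":[0,0,0],"turn":[2,0,0],"hand":5},
    {"travel":[0,0,0],"turn":[2,0,0],"hand":5},
    {"travel":[0,0,0],"turn":[2,0,0],"hand":5},
    {"travel":[0,0,0],"turn":[0,0,0],"hand":5},
  ],
)

```text
time: 31.95
position: [0.5804, 0.0969, 0.0829]
orientation: [[-0.001, -0.999, -0.046], [0.001, -0.046, 0.999], [-1.0, 0.001, 0.001]]
force: [-3.5, 4.0, 5.6]
opening: 0.112
```

```bash
python3 q.py
```

```text
zyaw 92.63 Mz [0.3965] F [-3.4929  4.0396  5.6327] p [0.5804 0.0969 0.0829] j7 96.68545782426098 tilt [0.0009 0.0009]
```

Request:
move_arm(
  motion=[
    {"travel":[-0.1,0.3,0.9],"turn":[4,0,0],"hand":5},
    {"travel":[0,0,0],"turn":[4,0,0],"hand":5},
    {"travel":[0,0,0],"turn":[4,0,0],"hand":5},
    {"travel":[0,0,0],"turn":[4,0,0],"hand":5},
    {"travel":[0,0,0],"turn":[4,0,0],"hand":5},
  ],
)

```text
time: 32.45
position: [0.5804, 0.0976, 0.083]
orientation: [[-0.0, -0.954, 0.301], [0.001, 0.301, 0.954], [-1.0, 0.0, 0.001]]
force: [-1.2, 3.8, 2.7]
opening: 0.112
```

```bash
python3 q.py
```

```text
zyaw 72.51 Mz [0.4058] F [-1.2061  3.7803  2.719 ] p [0.5804 0.0976 0.083 ] j7 80.67717523332684 tilt [0.0004 0.0006]
```

Request:
move_arm(
  motion=[
    {"travel":[0,0,0],"turn":[4,0,0],"hand":5},
    {"travel":[0,0,0],"turn":[4,0,0],"hand":5},
    {"travel":[0,0,0],"turn":[4,0,0],"hand":5},
    {"travel":[0,0,0],"turn":[4,0,0],"hand":5},
    {"travel":[0,0,0],"turn":[4,0,0],"hand":5},
  ],
)

```text
time: 32.95
position: [0.5806, 0.0982, 0.083]
orientation: [[0.0, -0.794, 0.608], [0.001, 0.608, 0.794], [-1.0, 0.001, 0.001]]
force: [-0.4, 5.1, 2.5]
opening: 0.11
```

```bash
python3 q.py
```

```text
zyaw 52.54 Mz [0.3447] F [-0.4455  5.0634  2.4992] p [0.5806 0.0982 0.083 ] j7 64.77834875968968 tilt [0.0006 0.0012]
```

Request:
move_arm(
  motion=[
    {"travel":[0,0.6,0.8],"turn":[4,0,0],"hand":5},
    {"travel":[0,0,0],"turn":[4,0,0],"hand":5},
    {"travel":[0,0,0],"turn":[4,0,0],"hand":5},
    {"travel":[0,0,0],"turn":[4,0,0],"hand":5},
    {"travel":[0,0,0],"turn":[4,0,0],"hand":5},
  ],
)

```text
time: 33.45
position: [0.5811, 0.0988, 0.083]
orientation: [[0.001, -0.538, 0.843], [0.001, 0.843, 0.538], [-1.0, -0.0, 0.001]]
force: [1.3, 4.4, 0.2]
opening: 0.112
```

```bash
python3 q.py
```

```text
zyaw 32.52 Mz [0.3927] F [1.3167 4.3805 0.2295] p [0.5811 0.0988 0.083 ] j7 48.666269641168554 tilt [-0.      0.0014]
```

Request:
move_arm(
  motion=[
    {"travel":[0,0,0],"turn":[4,0,0],"hand":5},
    {"travel":[0,0,0],"turn":[4,0,0],"hand":5},
    {"travel":[0,0,0],"turn":[4,0,0],"hand":5},
    {"travel":[0,0,0],"turn":[3.2,0,0],"hand":5},
    {"travel":[0,0,0],"turn":[0,0,0],"hand":5},
  ],
)

```text
time: 33.95
position: [0.5815, 0.0989, 0.0831]
orientation: [[0.002, -0.3, 0.954], [0.0, 0.954, 0.3], [-1.0, -0.0, 0.002]]
force: [2.0, 5.3, -0.1]
opening: 0.106
```

Request:
move_arm(
  motion=[
    {"travel":[0,0,0],"turn":[0,0,0],"hand":5},
    {"travel":[0,0,0],"turn":[0,0,0],"hand":5},
  ],
)

```text
time: 34.15
position: [0.5814, 0.0989, 0.0831]
orientation: [[0.002, -0.302, 0.953], [0.001, 0.953, 0.302], [-1.0, 0.0, 0.002]]
force: [2.4, 5.0, -1.5]
opening: 0.115
```

```bash
python3 q.py;python3 -c "
from h import *
shot('wrist','w11')"
```

```text
zyaw 17.6 Mz [0.2895] F [ 2.354   4.9518 -1.4723] p [0.5814 0.0989 0.0831] j7 36.60445438267849 tilt [0.0003 0.0021]
```

View pics/w11.png

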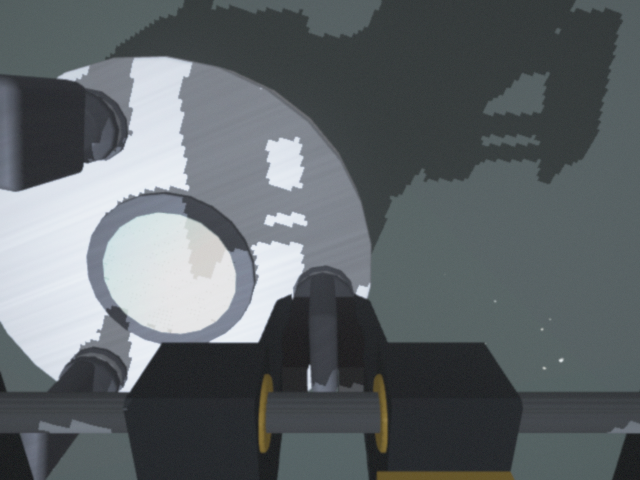

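Release, rise clear, and check with the cameras.

Request:
move_arm(
  motion=[
    {"travel":[0,0,0],"turn":[-2.5,0,0],"hand":5},
    {"travel":[0,0,0],"turn":[-2,0,0],"hand":25},
    {"travel":[0,0,0],"turn":[0,0,0],"hand":40},
    {"travel":[-25,0,0],"turn":[0,0,0],"hand":50},
    {"travel":[-45,0,0],"turn":[0,0,0],"hand":60},
  ],
)

```text
time: 34.7
position: [0.578, 0.0964, 0.1512]
orientation: [[-0.006, -0.372, 0.928], [-0.003, 0.928, 0.372], [-1.0, -0.0, -0.006]]
force: [1.5, 0.4, 0.7]
opening: 0.45
```

Request:
move_arm(
  motion=[
    {"travel":[-45,0,0],"turn":[0,0,0],"hand":60},
    {"travel":[-45,0,0],"turn":[0,0,0],"hand":60},
    {"travel":[-20,0,-40],"turn":[0,0,0],"hand":60},
    {"travel":[0,0,0],"turn":[0,0,0],"hand":60},
    {"travel":[0,0,0],"turn":[0,0,0],"hand":60},
  ],
)

```text
time: 35.2
position: [0.5429, 0.0821, 0.2632]
orientation: [[0.0, -0.372, 0.928], [0.001, 0.928, 0.372], [-1.0, 0.001, 0.001]]
force: [0.3, 0.9, -0.1]
opening: 0.682
```

```bash
python3 - <<'E'
from st import *
from ov import overlay
st()
C=cam('wrist'); im=optics.capture('wrist')
overlay(im,C,np.array([.5127,.0878]),-52,[-87.4,-86,-68],(0,0,640,480),1.25,'pics/w12.png')
shot('side','s12')
E
```

```text
t 35.2 p [0.5429 0.0821 0.2632] zyaw 21.86 tilt [-1.      0.0007  0.0006] F [ 0.2528  0.9496 -0.0879] M [-0.0349  0.037  -0.0551] op 60.1
j [-52.8083  26.7283  53.2558 104.3472 -24.3466  61.1757  31.4573]
1 [0.4865 0.0229]
2 [0.4696 0.143 ]
3 [0.582  0.0975]
```

View pics/w12.png

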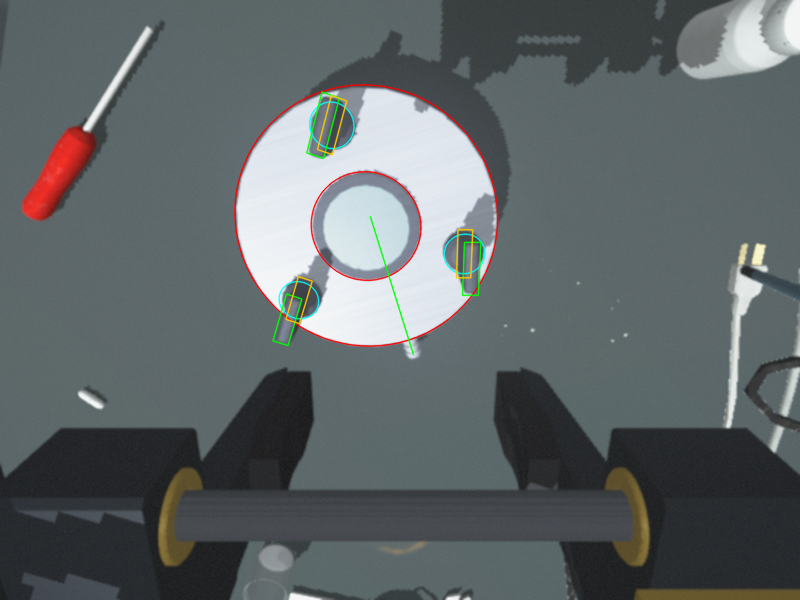

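View pics/s12.png

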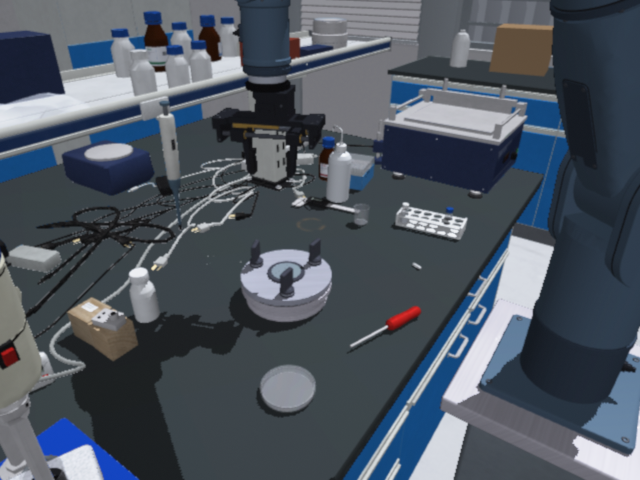

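```bash
python3 -c "
from cell import job,monitor
print(monitor.observe()['force']); print(job.finish_job())"
```

```text
[ 0.07889445 -0.10285928 -0.18524683]
the job is handed in; nothing more can be done
None
```

I tightened all three nuts in order, clockwise from the spout, and handed the job in at about 35 s of the 72 s allowed. I can't confirm the washer draw-down directly. It rests on the wrist torque and tool angle.

| Nut | Tool yaw at bite (deg) | Tool yaw at stop (deg) | Torque when stopped (N m) |
|---|---|---|---|
| 1 | about 93 | -2 | 0.32 |
| 2 | about 94 | -0.6 | 0.31 |
| 3 | about 112 | 17.6 | 0.29 |

- **Tightening:** each wing was turned about 95° past its bite: the quarter turn plus the 5° of wind-up that springs back. The bite angles come from torque read every 6°, so each is good to a few degrees, well inside the 25° allowed.
- **Final look:** the last wrist picture showed the wings at about the expected angles. In the side picture the dish, beaker, bottle and caliper looked unmoved. The arm was clear of everything, with wrist force near zero.
- **Forces:** on nut 2 the force built up to about 14 N from a slightly off-centre grip. My first correction overshot to about 15 N the other way, then a second one brought it down. The readings I took never passed 20 N, but I only read force at the end of each move.
- **Nut 1 grip:** the first grip pressed up with 9 N, so I released it, raised the tool 4 mm and gripped again.

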